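Take the run-out roll spindle out of the film dispenser

ROBOT

A 7-joint arm with a two-finger parallel gripper is mounted at the origin on the work surface. World frame = base frame: x ahead of the robot, y to its left, z up, the work surface at z = 0. Lengths are in m, angles in rad, forces in N, time in s.
With the tool pointing down it reaches from about 0.4 to 0.9 m from the base axis. Payload 5.6 kg.
Tool frame: the origin (TCP) lies midway between the tips of the shut fingers; the grasp point (between the pads) lies 19 mm behind it; z points along the fingers, x is the direction in which the jaws open and shut, and the axes are right-handed (so a half turn about z gives the same grasp; the last joint's range is limited). The gripper opens to 92 mm and grips with 3 to 60 N. Pads are 20 mm wide; open, the fingers measure 128 mm over their backs; the gripper's body (75 mm by 189 mm) begins 69 mm behind the grasp point.
Start: joints at [1.071, 0.468, -0.012, 1.603, 0.006, 1.071, -0.056], TCP at [0.287, -0.583, 0.215] pointing down, gripper open.
Joint ranges: [-2.53, 2.53], [-0.31, 2.02], [-1.57, 1.55], [0.28, 2.44], [-1.29, 4.43], [0.15, 1.84], [-2.92, 2.92]. Speed limits (rad/s): [2.57, 2.57, 3.14, 3.14, 3.14, 3.14, 3.14].

INTERFACE

Orientations are given as a rotation vector (axis times angle).
In Python, from cell import sense, cams, ctrl gives the robot as it stands. The module is installed in compiled form; this text tells all that it offers.
- The arm moves only by the tool move_arm, never from a script. Its argument "moves" is a list that holds one entry, the list of rows, each a list of 7 numbers: the shift along the tool's x, y, z scaled (see below), then the turn, a rotation vector about the tool's x, y, z scaled (see below), then the closure, from -1 (fully open) to 1 (shut), so that 0 is half open. A call has 1 to 10 rows; each row is the pose to reach, as a shift and turn from the pose commanded when the call began, along the tool's axes at that moment; what a row does not reach only later rows make up. The controller multiplies each number of a shift by 200 mm and each number of a turn by 90 degrees. A row lasts 1/12 s, in which the tool goes at most 41.7 mm and 7.16 degrees, less where a joint would pass 70% of its speed; a pose out of reach is approached as far as the arm can. A call with a number of a shift or a turn outside -1 to 1 is refused whole. A call with a gripper value outside its range is refused whole. The fingers move at their own pace and stop on an object; "newtons" is the grip in N (left out, the last holds). Time passes only in rows, so rows that repeat a pose let the fingers close. It gives the time, the measured TCP pose, the force and the opening at its end, in the units of the state.
- sense(): the state, without advancing time (a new reading comes with each control period).
- cams.grab_frame(name): name is "side" or "top"; returns a dict with "img" (420x560x3 uint8, blue, green, red), "fx", "fy", "cx", "cy" (pixels), "dist" ([k1, k2, p1, p2, k3] as OpenCV has them; the pictures are not rectified), "extrinsics" (4x4, takes a point from camera to world coordinates). Camera axes: x right, y down, z forward; pixel columns grow to the right and rows downward; lengths in m; the calibration is good to about 2 mm. A picture is of the moment at which its call begins. There is no depth.
- ctrl.close_job(): hands the job in, once; it reports no verdict.
The state is a dict: "time": time; "joint_positions": joint angles; "qvel": joint speeds; "joint_efforts": joint torques, N m; "eef_pos": TCP position; "tcp_rot": TCP orientation; "force": force on the tool from outside, world axes, zero at the start; "wrist_torque": the same for the moment, N m; "width": finger opening in m.
Only numpy, scipy, OpenCV 4.12 (cv2) and the standard library are available. Lean on these libraries where they do the work, as an engineer would, in place of code of your own. Each camera call takes 0.05 s, during which the arm holds its last target.

TASK

The sealing film has run out. Flip the dispenser's cam lever fully open and leave it open, take hold of the empty core, lift its spindle out of the seats and lower it out through the front of the sloping slots, then lay it gently in the two V-notches of the roll-changing rest and let go. Do not drop the spindle or put it down on the bench, and leave everything else on the bench as it stands.

Things in the scene. Friction and masses are not known exactly. Their poses are not given: they have to be found in the camera images.
- dispenser: Bench film dispenser, fixed: base plate 150 x 200 x 12 mm and two side cheeks 10 mm thick, inner faces at y = -70 and +70 mm, from x = -50 to 60 mm, 282 mm high at the back. Origin under it, z up, y along the spindle, open front at -x facing roughly the robot. Tie rods at x = -38, z = 30 and x = 50, z = 45; guide roller 20 mm across at x = 54, z = 195 mm. Axes of the points on it are the same.
- slot_seat (a point): Middle of the spindle's seat (axis of the seated spindle), 150 mm over the bench. In each cheek the seat is a pocket 14 mm wide with a front lip 6 mm above its floor: the spindle stays there by itself when the lever is open. To leave, the 10 mm journals must rise 7 to 9 mm (slot roof: 11) and then go forward over the lip.
- slot_bend (a point): Slot's bend, 15 mm in front of and 7.5 mm above the seat: the spindle axis passes here after rising over the lip. From here the 16 mm wide slots fall forward at 40 degrees below level to their open ends in the cheeks' front edge.
- slot_exit (a point): Point on the slots' centre line 75 mm in front of and 43 mm below the seat. With its axis here the spindle is wholly out of the slots and may be lifted. It leaves the cheeks at about 58 mm in front of the seat.
- tear_bar (a point): Middle of the fixed steel tear bar, 16 x 14 mm, that lies across between the cheeks, 30 mm behind and 123 mm above the seat. It bars a gripper coming straight down on the core; a tool leaning 25 to 45 degrees (pointing down and away from the dispenser's front, fingers closing across the core) has room. Once the spindle is over the lip and on its way down the slots the lean may be less.
- cam_lever (a joint): Cam lever outside the +y cheek; axis along the dispenser's y, 4 mm behind and 30 mm above the seat. 0 rad = closed: arm forward and 20 degrees down, the cam over the journal locks the spindle in its seat. Grows as the arm swings up and back to its stop at 1.92 rad = fully open, past upright. Stays where left: friction about 0.3 N m, some 4 N at the handle.
- lever_grip (a point): Middle of the cam lever's black round handle: a bar 16 mm across and 56 mm long along the dispenser's y, from 103 to 159 mm off the dispenser's middle (this point at 135 mm), 90 mm from the lever's axis. Can be pinched from above or pushed up from below. With the lever open its top is 277 mm over the bench.
- spindle: Steel spindle 196 mm long with its empty cardboard core. Origin in its middle; y is its axis. Core 38 mm across, 120 mm long; flanges 54 mm across and 6 mm thick at the core's ends (60 to 66 mm from the middle); 10 mm journals beyond, to 98 mm. End play in the dispenser 4 mm each way, off the middle at the start by up to 3. Weighs 0.22 to 0.45 kg. Either end may go either way in the rest.
- rest: Roll-changing rest, fixed: base plate 100 x 180 x 10 mm, two uprights 10 mm thick (inner faces at y = -70 and +70 mm), each with a V-notch open at the top: faces at 45 degrees, mouth 48 mm wide at 92 mm height. Origin under it, z up, y from upright to upright, front -x facing roughly the robot. Two rods 10 mm across join the uprights at x = -22 and 22, z = 22 mm.
- rest_seat (a point): Where the middle of the spindle belongs: on the rest's middle, 75 mm over the bench, the axis when both journals lie in the notches and the flanges between the uprights (4 mm play along y each way).
- plates: Bystander: two clear 96-well plates stacked, 86 x 128 x 29 mm; origin under its middle. Leave it alone.
- tip_box: Bystander: pipette-tip box, 86 x 124 x 47 mm; origin under its middle. Leave it alone.
- tube_rack: Bystander: tube rack with four capped tubes, 70 x 190 mm, 107 mm high; origin under its middle. Leave it alone.
- bottle: Bystander: round reagent bottle, 64 mm across, 135 mm high; origin under its middle. Leave it alone.
- beaker: Bystander: glass beaker, 72 mm across, 85 mm high; origin under its middle. Leave it alone.
- cold_rack: Bystander: flat micro-tube rack, 120 x 75 x 25 mm; origin under its middle. Leave it alone.
Things that resemble listed ones, but are neither listed nor needed, are in the scene too. Leave any purple look-alike of the spindle alone.

How it is judged:
By the outcome, as a careful person would: the job done as asked, in the order asked, and still so for the second after the job is handed in, with the robot touching nothing.
It also fails if it takes over 64 s, if anything falls off the work surface, if the arm or the gripper's body presses on something with over 40 N, if the wrist force passes 120 N, or if a joint passes its speed limit or range.

## Working session

There is one attempt and no reset: what is moved stays moved. The work goes in short steps, Python scripts to look and compute and a tool call to move; the robot and the scene stay as the last step left them, time stands still between calls to the robot, and variables do not carry over. Pictures are saved under pics/ and viewed, and the job is handed in when it is done.

Besides the shell and the picture viewer there is one more tool, called after "Request:" by a JSON object that holds its "fn" and its "kwargs", one argument or row to a line. move_arm: Moves the arm, as the interface text tells. Shifts and turns lie within -1 to 1; 1 stands for 200 mm of shift or 90 degrees of turn. Its arguments: {"type":"object","properties":{"moves":{"type":"array"},"newtons":{"type":"number"}},"required":["moves"]}

```bash
mkdir -p pics; ls
python3 - <<'E'
from cell import sense,cams
import cv2,numpy as np
np.set_printoptions(precision=4,suppress=True)
print(sense())
for n in("side","top"):
    f=cams.grab_frame(n); cv2.imwrite(f"pics/{n}0.png",f["img"])
    print(n,f["fx"],f["fy"],f["cx"],f["cy"],f["dist"]);print(np.array(f["extrinsics"]))
E
```

```text
pics
{'time': 0.0, 'joint_positions': array([ 1.071 ,  0.4684, -0.0116,  1.6036,  0.006 ,  1.0714, -0.0563]), 'qvel': array([-0.0012,  0.0005, -0.0005,  0.0009,  0.0006, -0.0018,  0.0009]), 'joint_efforts': array([ -0.0004, -52.057 ,  -0.013 , -24.3748,  -0.0567,   0.0174,
         0.0002]), 'eef_pos': array([ 0.2864, -0.5829,  0.2136]), 'tcp_rot': array([-2.666 ,  1.6604,  0.0025]), 'force': array([0.6289, 0.6928, 0.1039]), 'wrist_torque': array([-0.0099, -0.0261, -0.0017]), 'width': 0.09181122671076056}
side 456.4226802795183 456.4226802795183 276.3328904563753 216.9077322597571 [0.003 0.    0.    0.    0.   ]
[[-0.9494 -0.2144  0.2295  0.1896]
 [-0.3141  0.6552 -0.687   0.9477]
 [-0.0031 -0.7244 -0.6894  1.1869]
 [ 0.      0.      0.      1.    ]]
top 473.7423462158172 473.7423462158172 280.787222465183 211.44891033185183 [-0.0529  0.      0.      0.      0.    ]
[[ 0.0154 -0.9955  0.093   0.3715]
 [-0.9999 -0.0153  0.0018 -0.0265]
 [-0.0004 -0.093  -0.9957  1.7216]
 [ 0.      0.      0.      1.    ]]
```

View pics/side0.png

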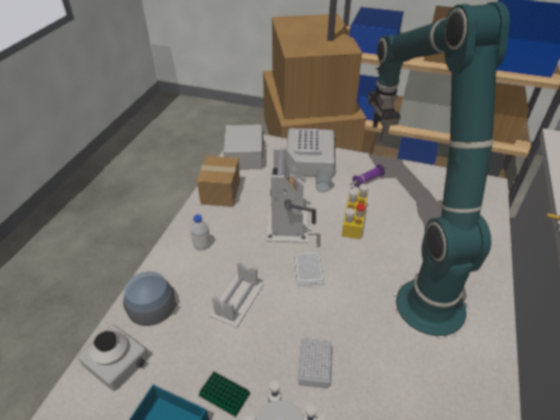

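View pics/top0.png

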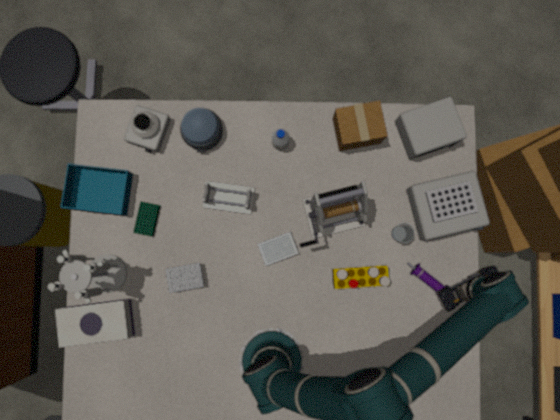

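Side view: dispenser at about (288,208), rest at (237,293), purple look-alike at (368,176). Top view: dispenser (340,207), rest (229,197), purple look-alike (428,278). I'll enlarge the two that matter.

Run:
```python
import cv2
t=cv2.imread("pics/top0.png");s=cv2.imread("pics/side0.png")
def c(im,x0,y0,x1,y1,k,n): cv2.imwrite(n,cv2.resize(im[y0:y1,x0:x1],None,fx=k,fy=k,interpolation=cv2.INTER_CUBIC))
c(t,290,170,390,270,6,"pics/tdisp.png")
c(t,190,165,270,225,8,"pics/trest.png")
c(s,250,140,340,250,5.4,"pics/sdisp.png")
c(s,200,255,275,330,7,"pics/srest.png")
```

```text
(no output)
```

View pics/tdisp.png

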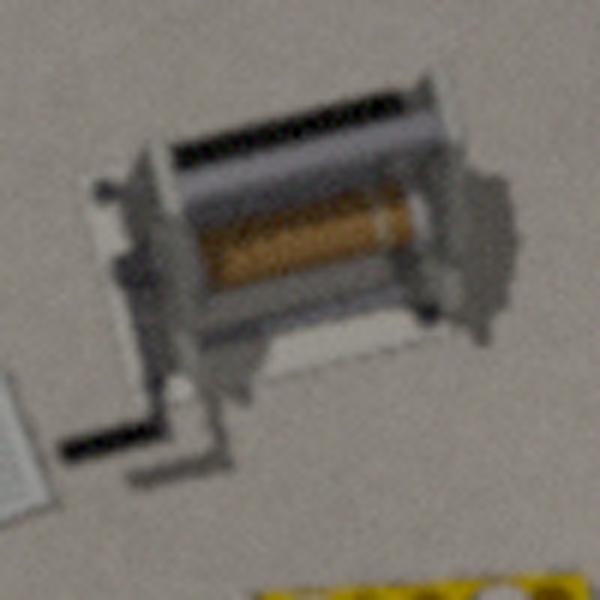

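View pics/trest.png

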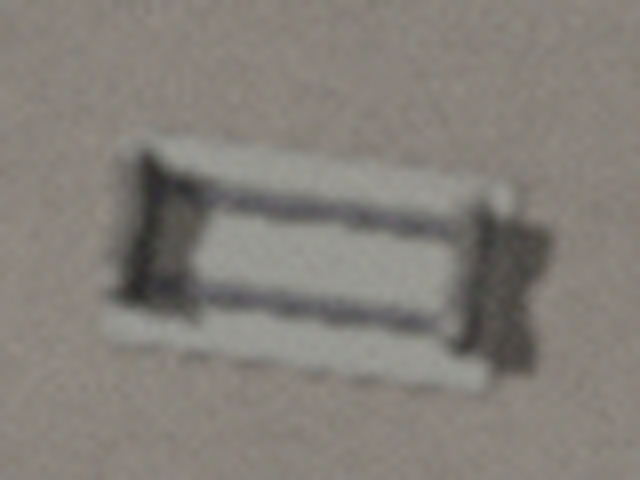

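View pics/sdisp.png

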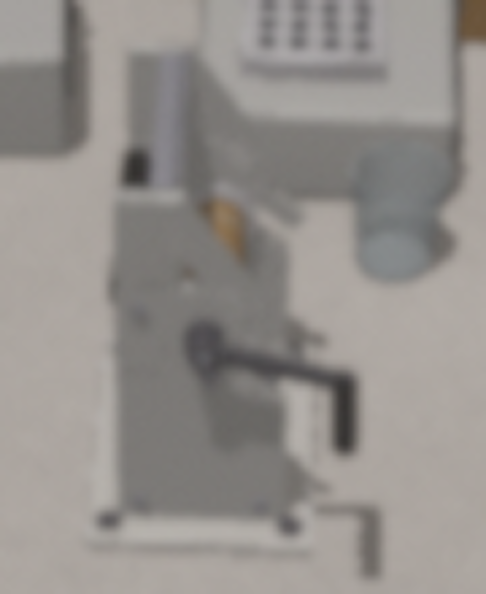

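View pics/srest.png

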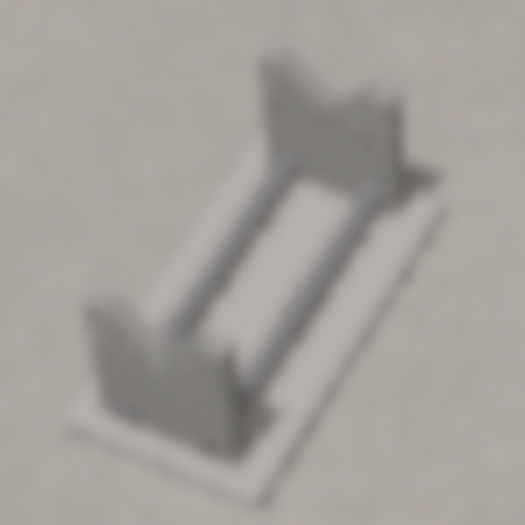

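```bash
cat > h.py <<'E'
import cv2,numpy as np
from cell import sense,cams,ctrl
from scipy.spatial.transform import Rotation as R
np.set_printoptions(precision=4,suppress=True)
def cam(n):
    f=cams.grab_frame(n); return f
def rays(f,uv):
    K=np.array([[f["fx"],0,f["cx"]],[0,f["fy"],f["cy"]],[0,0,1.]])
    p=cv2.undistortPoints(np.array(uv,float).reshape(-1,1,2),K,np.array(f["dist"],float)).reshape(-1,2)
    E=np.array(f["extrinsics"]); d=np.c_[p,np.ones(len(p))]@E[:3,:3].T
    return E[:3,3],d
def onz(f,uv,z):
    o,d=rays(f,uv); z=np.broadcast_to(np.asarray(z,float),(len(d),)); return o+d*((z-o[2])/d[:,2])[:,None]
def proj(f,P):
    E=np.linalg.inv(np.array(f["extrinsics"]));K=np.array([[f["fx"],0,f["cx"]],[0,f["fy"],f["cy"]],[0,0,1.]])
    return cv2.projectPoints(np.array(P,float).reshape(-1,1,3),cv2.Rodrigues(E[:3,:3])[0],E[:3,3],K,np.array(f["dist"],float))[0].reshape(-1,2)
def tri(a,ua,b,ub):
    o1,d1=rays(a,[ua]);o2,d2=rays(b,[ub]);A=np.c_[d1[0],-d2[0]];s=np.linalg.lstsq(A,o2-o1,rcond=None)[0]
    p,q=o1+s[0]*d1[0],o2+s[1]*d2[0];return (p+q)/2,np.linalg.norm(p-q)
def crop(im,x0,y0,x1,y1,k,n,grid=10):
    o=cv2.resize(im[y0:y1,x0:x1],None,fx=k,fy=k,interpolation=cv2.INTER_CUBIC)
    o=cv2.convertScaleAbs(o,alpha=1.3,beta=-20)
    for x in range(x0-x0%grid+grid,x1,grid):
        cv2.line(o,(int((x-x0+.5)*k),0),(int((x-x0+.5)*k),5),(0,0,255),1);cv2.putText(o,str(x),(int((x-x0+.5)*k)-10,16),0,.35,(0,0,255),1)
    for y in range(y0-y0%grid+grid,y1,grid):
        cv2.line(o,(0,int((y-y0+.5)*k)),(5,int((y-y0+.5)*k)),(0,0,255),1);cv2.putText(o,str(y),(7,int((y-y0+.5)*k)+4),0,.35,(0,0,255),1)
    cv2.imwrite(n,o)
E
python3 - <<'E'
from h import *
t=cv2.imread("pics/top0.png");s=cv2.imread("pics/side0.png")
crop(t,296,172,386,240,8.8,"pics/a1.png");crop(s,258,140,334,248,5.5,"pics/a2.png")
E
```

```text
(no output)
```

View pics/a1.png

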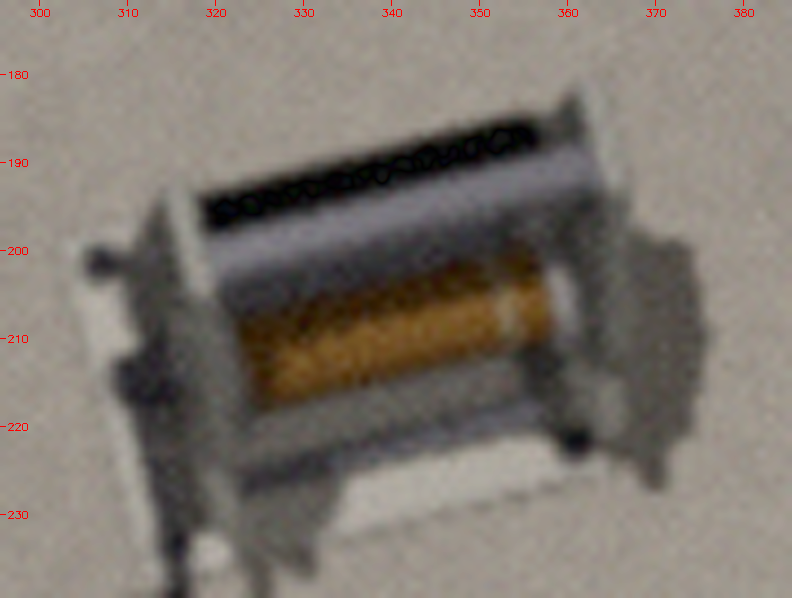

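View pics/a2.png

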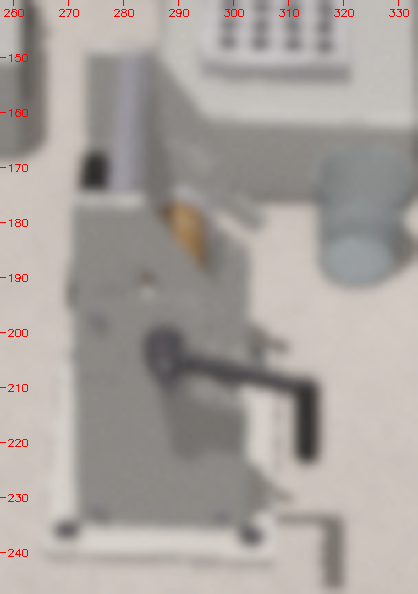

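Run:
```python
from h import *
import pickle
T=cam("top");S=cam("side"); pickle.dump((T,S),open("c.pkl","wb"))
def show(n,f,uv,z): print(n,onz(f,uv,z))
show("base top BL,FL,FR?",T,[(304,199.5),(313.5,237),(365,226)],.012)
show("base side BL,FL (top edge)",S,[(266,239.5),(308,240)],.012)
show("cheek top z282: L back, R back (top)",T,[(315.3,193.5),(361.5,182.5)],.282)
show("cheek L top outer side",S,[(271.5,176),(284,176.5)],.282)
show("roller ends z195.. L/R top",T,[(319.5,199.5),(362,189)],.2)
for z in(.15,):
  show("core top view L end mid, R end",T,[(324.5,212.5),(357.5,205)],z+.01)
print("handle ends tri?")
print(tri(T,(300.5,243.5),S,(313.5,222.5)),tri(T,(316,241),S,(313,210)))
```

```text
base top BL,FL,FR? [[ 0.5761 -0.107   0.012 ]
 [ 0.4405 -0.1428  0.012 ]
 [ 0.483  -0.329   0.012 ]]
base side BL,FL (top edge) [[ 0.5791 -0.1013  0.012 ]
 [ 0.4368 -0.1453  0.012 ]]
cheek top z282: L back, R back (top) [[ 0.5629 -0.1287  0.282 ]
 [ 0.5992 -0.2706  0.282 ]]
cheek L top outer side [[ 0.5646 -0.1281  0.282 ]
 [ 0.5261 -0.138   0.282 ]]
roller ends z195.. L/R top [[ 0.5544 -0.1483  0.2   ]
 [ 0.5909 -0.2861  0.2   ]]
core top view L end mid, R end [[ 0.5161 -0.1684  0.16  ]
 [ 0.5428 -0.2779  0.16  ]]
handle ends tri?
(array([ 0.4113, -0.0905,  0.1574]), np.float64(0.002541040371009643)) (array([ 0.4233, -0.1403,  0.1647]), np.float64(0.004049472291176448))
```

Run:
```python
from h import *
import pickle
T,S=pickle.load(open("c.pkl","rb"))
im=T["img"];hsv=cv2.cvtColor(im,cv2.COLOR_BGR2HSV)
def seg(m,name):
    # per column upper/lower edges of mask
    ys,xs=np.nonzero(m); 
    c=[(x,ys[xs==x].min(),ys[xs==x].max()) for x in np.unique(xs)]
    c=np.array(c); return c
roi=np.zeros(im.shape[:2],np.uint8);roi[196:222,320:362]=1
m=((hsv[...,1]>90)&(hsv[...,0]<25)&(hsv[...,2]>50)&(roi>0))
c=seg(m,"core");print("core cols",c[0],c[-1]);
k=c[(c[:,0]>=327)&(c[:,0]<=352)];
pu=np.polyfit(k[:,0],k[:,1]-.5,1);pl=np.polyfit(k[:,0],k[:,2]+.5,1);print(pu,pl)
for p,z in((pl,.15),(pu,.15)):
    P=onz(T,[(327,np.polyval(p,327)),(352,np.polyval(p,352))],z);d=P[1]-P[0];print(P,"yaw",np.degrees(np.arctan2(d[0],-d[1])))
# black roller
roi[:]=0;roi[180:202,316:360]=1
m=(im.max(2)<45)&(roi>0);c=seg(m,"r");k=c[(c[:,0]>=322)&(c[:,0]<=354)]
for i in(1,2):
    p=np.polyfit(k[:,0],k[:,i],1);P=onz(T,[(322,np.polyval(p,322)),(354,np.polyval(p,354))],.2);d=P[1]-P[0];print("roller",c[0],c[-1],P,np.degrees(np.arctan2(d[0],-d[1])))
# tear bar: subpixel by profile
g=im.astype(float).sum(2)
# handle
roi[:]=0;roi[236:250,296:320]=1
m=(im.max(2)<45)&(roi>0);ys,xs=np.nonzero(m);print("handle top",cv2.minAreaRect(np.c_[xs,ys].astype(np.float32)))
ims=S["img"];roi[:]=0;roi[206:226,306:320]=1
m=(ims.max(2)<50)&(roi>0);ys,xs=np.nonzero(m);print("handle side",cv2.minAreaRect(np.c_[xs,ys].astype(np.float32)))
```

```text
core cols [323 209 210] [357 204 210]
[ -0.2444 287.0658] [ -0.2632 303.7957]
[[ 0.4998 -0.1778  0.15  ]
 [ 0.5231 -0.2611  0.15  ]] yaw 15.613469882620045
[[ 0.5352 -0.1775  0.15  ]
 [ 0.557  -0.2611  0.15  ]] yaw 14.646213341960458
roller [319 195 195] [356 186 188] [[ 0.5717 -0.1563  0.2   ]
 [ 0.6008 -0.2601  0.2   ]] 15.671332130742666
roller [319 195 195] [356 186 188] [[ 0.5638 -0.1563  0.2   ]
 [ 0.5923 -0.2601  0.2   ]] 15.355365983853707
handle top ((308.5000305175781, 243.0), (2.6678919792175293, 15.522278785705566), 75.96376037597656)
handle side ((0.0, 0.0), (0.0, 0.0), 0.0)
```

Run:
```python
from h import *
import pickle
T,S=pickle.load(open("c.pkl","rb"))
ex=np.array([.9659,.2588,0]);ey=np.array([-.2588,.9659,0])
h=onz(T,[(308.5,243)],.149)[0];print("handle mid",h,"seat mid",h+.0806*ex-.131*ey)
hs=S["img"]; print(hs[204:226,304:322].max(2))
h2,e=tri(T,(308.5,243),S,(313.2,216.5));print(h2,e)
hub=onz(S,[(287,204.5)],.18)[0];print("hub",hub)
print("tear bar from top: px edges at z=.28", onz(T,[(325,197.5),(325,202.5),(358,189),(358,193.5)],.28))
# expected for seat guess
for s in([.529,-.222,.15],):
    s=np.array(s)
    for n,l in dict(handle=(-.0806,.135,-.001),seatL=(0,.098,0),flangeR=(0,-.066,0),tearL=(.03,.07,.123),tearR=(.03,-.07,.123),hub=(.004,.1,.03)).items():
        P=s+l[0]*ex+l[1]*ey+np.array([0,0,l[2]]);print(n,P,proj(T,P),proj(S,P))
```

```text
handle mid [ 0.4148 -0.1171  0.149 ] seat mid [ 0.5266 -0.2227  0.149 ]
[[105 111 133 148 148 149 158 168 172 172 173 174 175 175 174 173 174 175]
 [109 115 136 153 156 161 166 170 171 172 173 173 174 174 174 174 174 174]
 [105 109 126 142 149 157 164 167 167 169 170 172 172 172 174 174 173 175]
 [ 92  96 107 119 126 137 146 151 153 155 159 165 170 172 173 173 174 175]
 [ 83  83  87  91  98 108 117 123 125 127 136 149 164 170 173 173 174 175]
 [ 93  87  83  80  82  84  89  91  92  94 104 127 152 168 173 174 175 175]
 [130 120 113 104  93  87  82  76  72  70  77 105 140 165 173 174 175 174]
 [159 155 150 139 125 115 104  85  67  60  66  95 135 164 174 175 176 174]
 [173 174 171 162 150 143 133 104  72  56  62  91 134 164 173 175 175 175]
 [176 179 177 169 160 159 149 115  77  57  64  92 133 163 173 174 174 173]
 [175 179 178 168 160 161 153 119  78  58  63  92 133 162 172 174 175 174]
 [174 180 177 168 158 162 153 119  77  57  63  93 134 162 172 174 174 174]
 [174 179 178 169 160 163 153 119  77  58  64  91 133 162 172 173 174 173]
 [173 179 178 171 165 164 154 120  78  58  62  92 133
[... 598 characters left out ...]
69 171 172 172 172 171]]
[ 0.4162 -0.1162  0.1591] 0.003379239552509271
hub [ 0.51   -0.1229  0.18  ]
tear bar from top: px edges at z=.28 [[ 0.5512 -0.1587  0.28  ]
 [ 0.5358 -0.1588  0.28  ]
 [ 0.5792 -0.2601  0.28  ]
 [ 0.5652 -0.2601  0.28  ]]
handle [ 0.4162 -0.1125  0.149 ] [[307.1145 242.5594]] [[313.2588 219.5126]]
seatL [ 0.5036 -0.1273  0.15  ] [[311.873  216.3226]] [[289.1048 210.7198]]
flangeR [ 0.5461 -0.2857  0.15  ] [[359.362 204.385]] [[290.809  179.8234]]
tearL [ 0.5399 -0.1466  0.273 ] [[320.8354 201.3844]] [[280.6946 176.2739]]
tearR [ 0.5761 -0.2818  0.273 ] [[364.6442 190.4135]] [[282.7689 150.7669]]
hub [ 0.507  -0.1244  0.18  ] [[311.571 214.528]] [[288.016  204.4052]]
```

Run:
```python
from h import *
import pickle
T,S=pickle.load(open("c.pkl","rb"))
crop(T["img"],196,172,266,222,11,"pics/b1.png");crop(S["img"],206,258,270,326,8.5,"pics/b2.png")
```

```text
(no output)
```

View pics/b1.png

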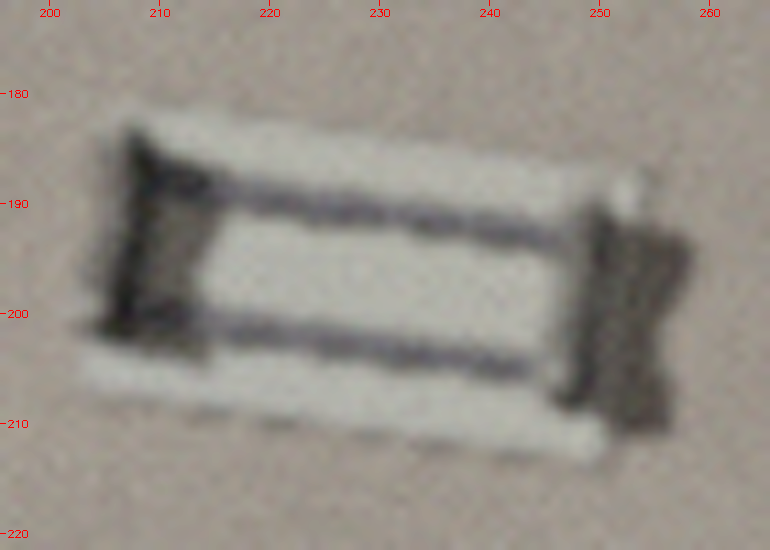

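View pics/b2.png

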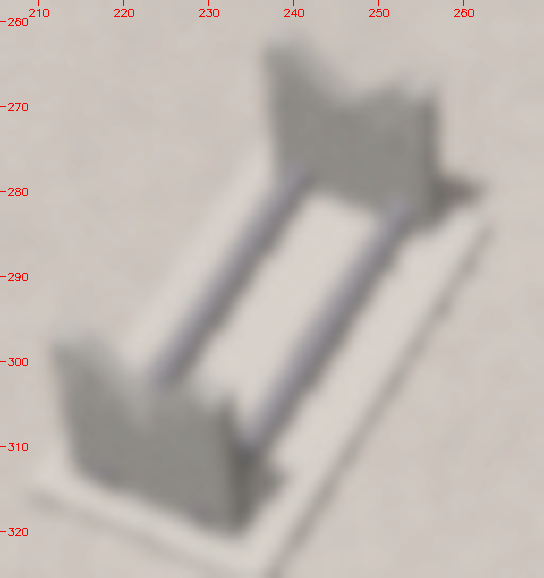

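Run:
```python
from h import *
import pickle
T,S=pickle.load(open("c.pkl","rb"))
P=onz(T,[(207,181),(255,186.5),(250.5,213.5),(203,207)],.01);print("plate top",P,P.mean(0),np.linalg.norm(np.diff(np.r_[P,P[:1]],axis=0),axis=1))
P=onz(S,[(210,315.5),(237,326),(263,285)],.01);print("plate side +yb,+yf,-yf",P,"centre",(P[0]+P[2])/2,np.linalg.norm(np.diff(P,axis=0),axis=1))
yaw=lambda a,b:np.degrees(np.arctan2(-(b-a)[0],(b-a)[1]))
for f,p in((T,[(246,193),(218,188.5),(243,205),(215,201)]),(S,[(241,278),(225,302.5),(252.5,281.5),(236,309)])):
    P=onz(f,p,.022);print("rods",P,yaw(P[0],P[1]),yaw(P[2],P[3]),"mid x dist")
im=T["img"].astype(float).sum(2)
# rod dark centre fits per column
for lo,hi,rng in((184,198,range(219,245)),(197,209,range(217,242))):
    pts=[]
    for u in rng:
        c0=int(round(188.5+(u-218)*.16)) if lo==184 else int(round(201+(u-215)*.143))
        w=np.arange(c0-3,c0+4);d=np.clip(im[w,u].max()-im[w,u]-60,0,None);pts.append((u,(w*d).sum()/d.sum()))
    pts=np.array(pts);p=np.polyfit(pts[:,0],pts[:,1],1);res=np.std(pts[:,1]-np.polyval(p,pts[:,0]))
    Q=onz(T,[(245,np.polyval(p,245)),(216,np.polyval(p,216))],.022);print("fit",p,res,Q,yaw(Q[0],Q[1]))
print("upr tops side near",onz(S,[(212,298),(231.5,304)],.092),"far",onz(S,[(238,262.5),(256.5,269)],.092))
print("upright tops topview",onz(T,[(205,185),(203.5,201.5),(253.5,188)],.092))
```

```text
plate top [[0.6391 0.2481 0.01  ]
 [0.6214 0.0721 0.01  ]
 [0.5223 0.0864 0.01  ]
 [0.5433 0.2598 0.01  ]] [0.5815 0.1666 0.01  ] [0.1769 0.1001 0.1747 0.0965]
plate side +yb,+yf,-yf [[0.6367 0.2518 0.01  ]
 [0.5446 0.2606 0.01  ]
 [0.5221 0.0915 0.01  ]] centre [0.5794 0.1717 0.01  ] [0.0925 0.1706]
rods [[0.5954 0.1035 0.022 ]
 [0.6103 0.2054 0.022 ]
 [0.5516 0.1134 0.022 ]
 [0.5646 0.215  0.022 ]] -8.329544543465072 -7.2871944216367615 mid x dist
rods [[0.5961 0.0956 0.022 ]
 [0.6077 0.2009 0.022 ]
 [0.5556 0.0974 0.022 ]
 [0.5663 0.2126 0.022 ]] -6.310328804960004 -5.345315442448232 mid x dist
fit [  0.1327 160.6379] 0.12962081193498495 [[0.5948 0.1071 0.022 ]
 [0.6073 0.2126 0.022 ]] -6.750697399256651
fit [  0.1384 171.5064] 0.1375610279706874 [[0.5502 0.1061 0.022 ]
 [0.5632 0.2113 0.022 ]] -7.035791454854966
upr tops side near [[0.6251 0.2429 0.092 ]
 [0.5626 0.2447 0.092 ]] far [[0.6034 0.0919 0.092 ]
 [0.5389 0.0987 0.092 ]]
upright tops topview [[0.6121 0.2415 0.092 ]
 [0.5543 0.245  0.092 ]
 [0.6041 0.0725 0.092 ]]
```

Run:
```python
from h import *
import pickle
T,S=pickle.load(open("c.pkl","rb"))
a=S["img"][30:140,350:440];b=T["img"][250:330,400:520]
cv2.imwrite("pics/g1.png",cv2.convertScaleAbs(cv2.resize(a,None,fx=5,fy=5,interpolation=cv2.INTER_CUBIC),alpha=2))
cv2.imwrite("pics/g2.png",cv2.convertScaleAbs(cv2.resize(b,None,fx=6,fy=6,interpolation=cv2.INTER_CUBIC),alpha=2))
s=sense();Rm=R.from_rotvec(s["tcp_rot"]).as_matrix();print(Rm)
for f,n in((T,"T"),(S,"S")):
  for l in((0,0,0),(.0945,0,-.088),(-.0945,0,-.088),(0,.0945,-.088),(0,-.0945,-.088)): print(n,l,proj(f,s["eef_pos"]+Rm@np.array(l)))
```

```text
[[ 0.441  -0.8975 -0.0005]
 [-0.8975 -0.441   0.0009]
 [-0.0011  0.0001 -1.    ]]
T (0, 0, 0) [[455.7219 284.9169]]
T (0.0945, 0, -0.088) [[493.9381 272.9408]]
T (-0.0945, 0, -0.088) [[438.6306 300.4941]]
T (0, 0.0945, -0.088) [[480.5526 315.4044]]
T (0, -0.0945, -0.088) [[452.3651 258.0864]]
S (0, 0, 0) [[378.851  133.4088]]
S (0.0945, 0, -0.088) [[374.9867 100.3291]]
S (-0.0945, 0, -0.088) [[390.5789 126.9422]]
S (0, 0.0945, -0.088) [[407.1471 111.1906]]
S (0, -0.0945, -0.088) [[357.5252 115.0275]]
```

View pics/g1.png

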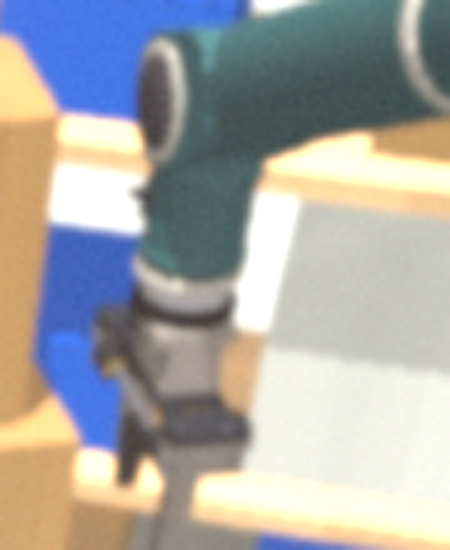

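View pics/g2.png

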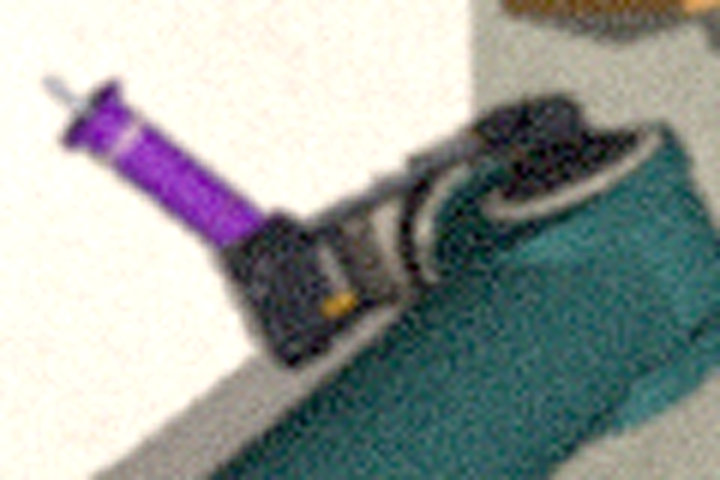

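```bash
cat >> h.py <<'E'
EX=np.array([np.cos(np.radians(15)),np.sin(np.radians(15)),0]);EY=np.array([-EX[1],EX[0],0]);Z=np.array([0,0,1.])
SEAT=np.array([.5294,-.2209,.150]);REST=np.array([.581,.1685,.075])
def frame(lean,yaw):  # tool z down, leaning toward +ex(yaw); x_t ~ +ex
    a=np.radians(yaw);l=np.radians(lean);e=np.array([np.cos(a),np.sin(a),0])
    z=np.sin(l)*e-np.cos(l)*Z;x=np.cos(l)*e+np.sin(l)*Z
    return np.c_[x,np.cross(z,x),z]
def tcp(g,M,off=.019): return np.array(g)+off*M[:,2]
def plan(p,M,st=None):
    s=sense();p0=s["eef_pos"];M0=R.from_rotvec(s["tcp_rot"]).as_matrix()
    d=M0.T@(np.array(p)-p0);r=R.from_matrix(M0.T@M).as_rotvec()
    print("t",round(s["time"],2),"pos",p0,"shift",d/.2,"turn",r/(np.pi/2),"rows",np.linalg.norm(d)/.0417,np.degrees(np.linalg.norm(r))/7.16,"F",s["force"],"w",s["width"])
E
python3 - <<'E'
from h import *
print(SEAT-.0806*EX+.135*EY)
M=frame(0,15);plan([.4155,-.1145,.33],M)
M=frame(0,15);plan([.34,-.36,.33],M)
E
```

```text
[ 0.4166 -0.1114  0.15  ]
t 0.2 pos [ 0.2865 -0.5831  0.214 ] shift [-1.8189 -1.6121 -0.5782] turn [-0.0004  0.0006 -0.8759] rows 11.982346948090674 11.009939408256702 F [ 0.1888 -0.3028  0.462 ] w 0.09159091949915904
t 0.2 pos [ 0.2865 -0.5831  0.214 ] shift [-0.8837 -0.732  -0.5792] turn [-0.0004  0.0006 -0.8759] rows 6.1647209245935475 11.009939408256702 F [ 0.1888 -0.3028  0.462 ] w 0.09159091949915904
```

Request:
{"fn": "move_arm", "kwargs": {
  "moves": [
    [[-0.2,-0.15,-0.5,0,0,-0.1,-1],[-0.88,-0.73,-0.58,0,0,-0.8,-1],[-0.88,-0.73,-0.58,0,0,-0.8,-1],[-0.88,-0.73,-0.58,0,0,-0.8,-1],[-0.88,-0.73,-0.58,0,0,-0.8,-1],[-0.88,-0.73,-0.58,0,0,-0.876,-1],[-0.88,-0.73,-0.58,0,0,-0.876,-1],[-0.88,-0.73,-0.58,0,0,-0.876,-1],[-0.88,-0.73,-0.58,0,0,-0.876,-1],[-0.88,-0.73,-0.58,0,0,-0.876,-1]]
  ],
  "newtons": 20
}}

```text
time: 1.03
eef_pos: [0.3402, -0.3606, 0.331]
tcp_rot: [3.133, 0.224, 0.0]
force: [-1.3, -0.4, -0.4]
width: 0.092
```

Run:
```python
from h import *
M=frame(0,15);plan([.4155,-.1145,.26],M)
```

```text
t 1.03 pos [ 0.3402 -0.3606  0.331 ] shift [ 0.5481 -1.1644  0.354 ] turn [ 0.0005 -0.     -0.0756] rows 6.401496795702896 0.9503818152926164 F [-1.3058 -0.365  -0.4147] w 0.09204171344830411
```

Request:
{"fn": "move_arm", "kwargs": {
  "moves": [
    [[0.1,-0.2,0.0,0,0,-0.07,-1],[0.45,-0.98,0.0,0,0,-0.076,-1],[0.45,-0.98,0.0,0,0,-0.076,-1],[0.45,-0.98,0.0,0,0,-0.076,-1],[0.45,-0.98,0.0,0,0,-0.076,-1],[0.45,-0.98,0.0,0,0,-0.076,-1],[0.45,-0.98,0.0,0,0,-0.076,-1]]
  ]
}}

```text
time: 1.62
eef_pos: [0.4034, -0.1519, 0.3309]
tcp_rot: [3.114, 0.409, 0.001]
force: [0.4, -0.2, -0.8]
width: 0.0917
```

Run:
```python
from h import *
M=frame(0,15);plan([.4155,-.1145,.19],M)
T=cam("top");S=cam("side")
print(proj(T,sense()["eef_pos"]),proj(S,sense()["eef_pos"]))
crop(T["img"],270,190,360,270,8,"pics/d1.png");crop(S["img"],260,150,350,240,6.5,"pics/d2.png")
```

```text
t 1.62 pos [ 0.4034 -0.1519  0.3309] shift [ 0.1067 -0.1655  0.7045] turn [ 0.0005 -0.0003 -0.0002] rows 3.508289410988646 0.007635230983823836 F [ 0.4095 -0.1768 -0.8283] w 0.09172194360731135
[[325.1932 245.7944]] [[324.409  168.4619]]
```

View pics/d1.png

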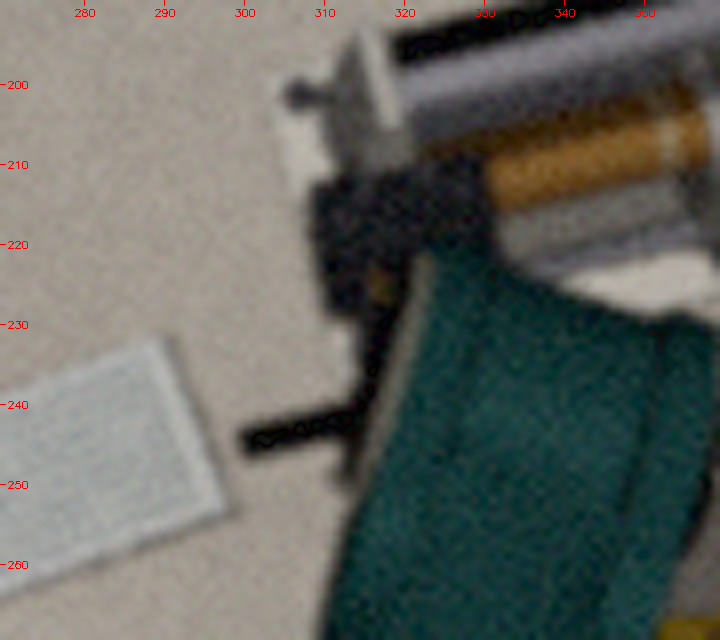

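View pics/d2.png

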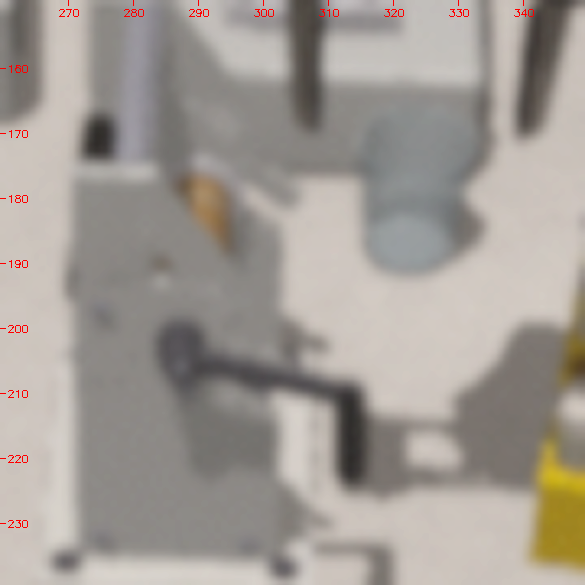

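Request:
{"fn": "move_arm", "kwargs": {
  "moves": [
    [[0.107,-0.165,0.2,0,0,0,-1],[0.107,-0.165,0.6,0,0,0,-1],[0.107,-0.165,0.7,0,0,0,-1],[0.107,-0.165,0.85,0,0,0,-0.4],[0.107,-0.165,1.0,0,0,0,-0.2],[0.107,-0.165,1.0,0,0,0,-0.2]]
  ]
}}

```text
time: 2.22
eef_pos: [0.4098, -0.118, 0.1245]
tcp_rot: [-3.111, -0.395, 0.018]
force: [-1.5, -0.6, 0.8]
width: 0.0742
```

Run:
```python
from h import *
M=frame(0,15);plan([.4155,-.1155,.130],M)
T=cam("top");S=cam("side")
crop(T["img"],270,190,360,270,8,"pics/e1.png");crop(S["img"],260,150,350,240,6.5,"pics/e2.png")
```

```text
t 2.22 pos [ 0.4098 -0.118   0.1245] shift [ 0.0306 -0.0053 -0.028 ] turn [-0.0047  0.0068 -0.006 ] rows 0.2004926376237511 0.1285930560373762 F [-1.4979 -0.589   0.8213] w 0.07420158449033205
```

View pics/e2.png

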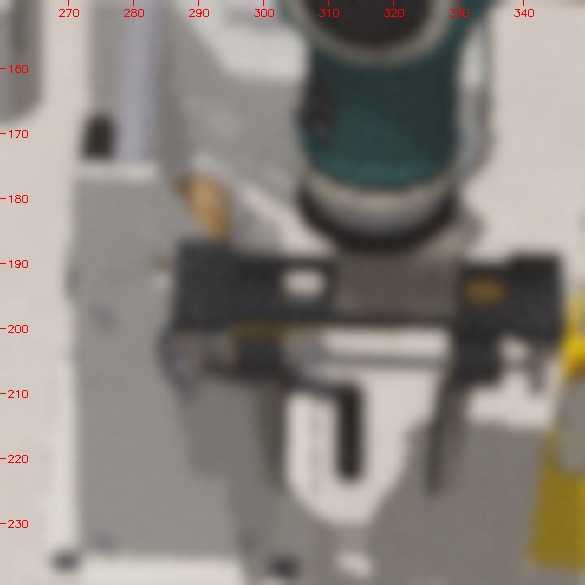

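Request:
{"fn": "move_arm", "kwargs": {
  "moves": [
    [[0.0,0,0,0,0,0,0.5],[0.0,0,0,0,0,0,1],[0,0,0,0,0,0,1],[0,0,0,0,0,0,1],[0,0,0,0,0,0,1],[0,0,0,0,0,0,1]]
  ],
  "newtons": 20
}}

```text
time: 2.82
eef_pos: [0.4154, -0.1175, 0.1313]
tcp_rot: [3.115, 0.4, 0.002]
force: [-0.2, 0.6, -0.3]
width: 0.026
```

Run:
```python
from h import *
M=frame(0,15);plan([.4155,-.1155,.130],M)
S=cam("side")
crop(S["img"],260,150,350,240,6.5,"pics/e3.png")
```

```text
t 2.82 pos [ 0.4154 -0.1175  0.1313] shift [ 0.003  -0.0098  0.0065] turn [ 0.0008 -0.0006 -0.0042] rows 0.058007826173333846 0.0542890510743816 F [-0.1541  0.5763 -0.2718] w 0.02597747599914118
```

View pics/e3.png

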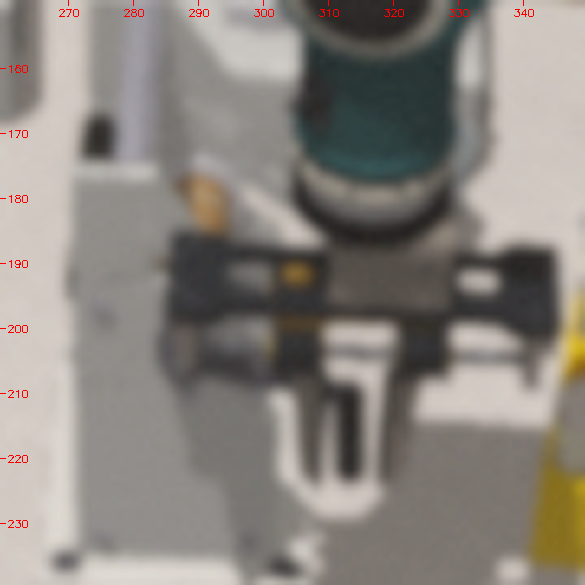

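Request:
{"fn": "move_arm", "kwargs": {
  "moves": [
    [[0,0,0,0,0,0,1],[0,0,0,0,0,0,1],[0,0,0,0,0,0,1],[-0.013,0,-0.055,0,0,0,1],[-0.025,0,-0.115,0,0,0,1],[-0.025,0,-0.175,0,0,0,1],[-0.02,0,-0.232,0,0,0,1],[-0.005,0,-0.29,0,0,0,1],[0.015,0,-0.344,0,0,0,1],[0.015,0,-0.344,0,0,0,1]]
  ],
  "newtons": 20
}}

```text
time: 3.7
eef_pos: [0.4289, -0.1138, 0.2025]
tcp_rot: [3.114, 0.405, 0.037]
force: [28.8, 6.4, -17.0]
width: 0.0155
```

Run:
```python
from h import *
M=frame(0,15);plan([.4155,-.1155,.130],M)
S=cam("side")
crop(S["img"],260,150,350,240,6.5,"pics/e4.png")
```

```text
t 3.7 pos [ 0.4289 -0.1138  0.2025] shift [-0.0757 -0.0103  0.3606] turn [ 0.0024 -0.0149 -0.0019] rows 1.7677138698773143 0.19151617379456584 F [ 28.8473   6.3557 -16.9613] w 0.015491369847251246
```

View pics/e4.png

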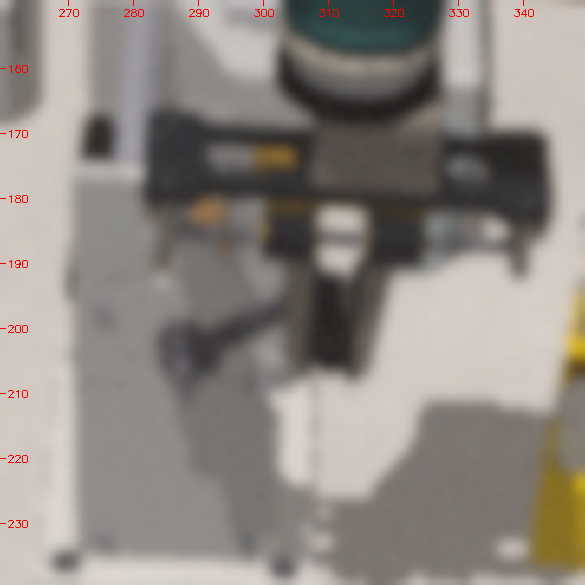

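Request:
{"fn": "move_arm", "kwargs": {
  "moves": [
    [[0.03,0,-0.03,0,0,0,1],[0.03,0,-0.03,0,0,0,1],[0.03,0,-0.03,0,0,0,1],[0.03,0,-0.03,0,0,0,1]]
  ],
  "newtons": 8
}}

```text
time: 4.08
eef_pos: [0.4287, -0.1134, 0.2063]
tcp_rot: [-3.115, -0.403, -0.017]
force: [14.5, 4.9, -7.5]
width: 0.0162
```

Run:
```python
from h import *
M=frame(0,15);plan([.4155,-.1155,.130],M);print(sense()["wrist_torque"])
T=cam("top");S=cam("side")
crop(S["img"],260,150,350,240,6.5,"pics/e5.png")
crop(T["img"],270,190,360,270,8,"pics/e6.png")
```

```text
t 4.08 pos [ 0.4287 -0.1134  0.2063] shift [-0.0703 -0.0069  0.3807] turn [ 0.0006 -0.0068 -0.003 ] rows 1.8570788543919583 0.09308472192078764 F [14.463   4.8527 -7.5138] w 0.016207389315494137
[ 0.7733 -3.2294  0.0886]
```

View pics/e5.png

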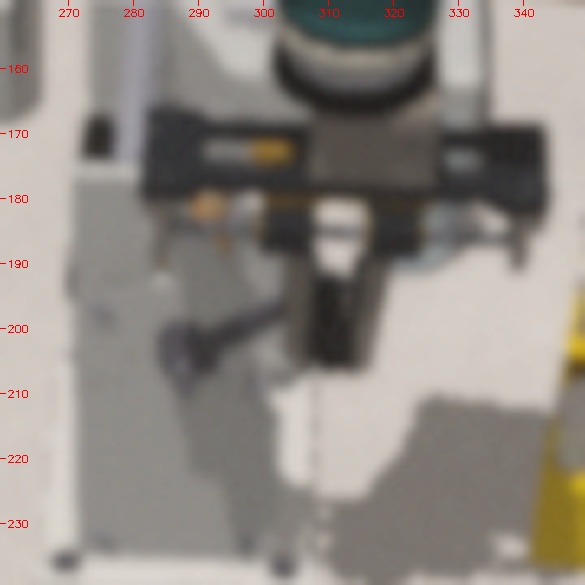

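View pics/e6.png

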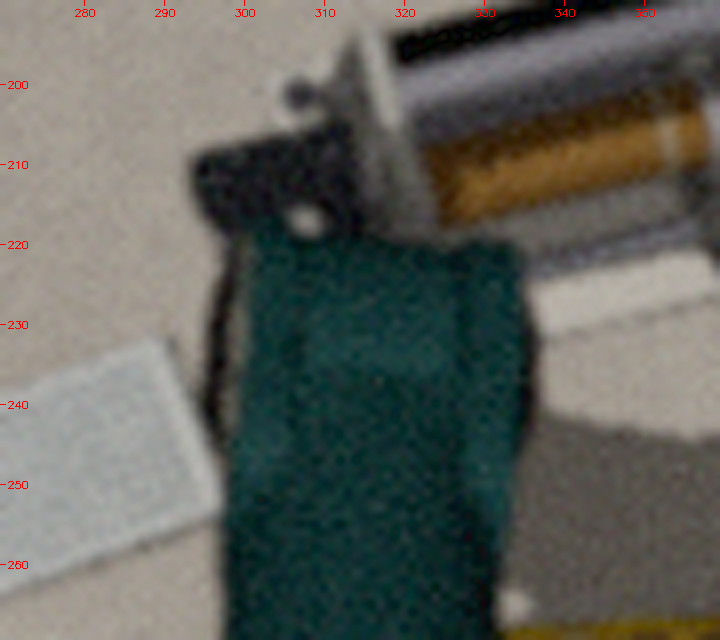

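Request:
{"fn": "move_arm", "kwargs": {
  "moves": [
    [[0.04,0,-0.04,0,0,0,1],[0.08,0,-0.08,0,0,0,1],[0.13,0,-0.115,0,0,0,1],[0.175,0,-0.151,0,0,0,1],[0.23,0,-0.175,0,0,0,1],[0.28,0,-0.196,0,0,0,1],[0.335,0,-0.205,0,0,0,1],[0.39,0,-0.21,0,0,0,1],[0.42,0,-0.207,0,0,0,1],[0.42,0,-0.207,0,0,0,1]]
  ],
  "newtons": 8
}}

```text
time: 5.02
eef_pos: [0.5009, -0.0949, 0.2465]
tcp_rot: [3.116, 0.399, -0.019]
force: [-16.3, -2.8, 11.8]
width: 0.0166
```

Run:
```python
from h import *
M=frame(0,15);plan([.4155,-.1155,.130],M);print(sense()["wrist_torque"])
S=cam("side")
crop(S["img"],250,130,350,240,5.4,"pics/e7.png")
```

```text
t 5.02 pos [ 0.5009 -0.0949  0.2465] shift [-0.4323 -0.0073  0.5876] turn [-0.0007  0.0077 -0.0044] rows 3.4987330353305754 0.11176634674031323 F [-16.3417  -2.7627  11.841 ] w 0.01657544805864299
[-0.6328  3.4247 -0.0097]
```

View pics/e7.png

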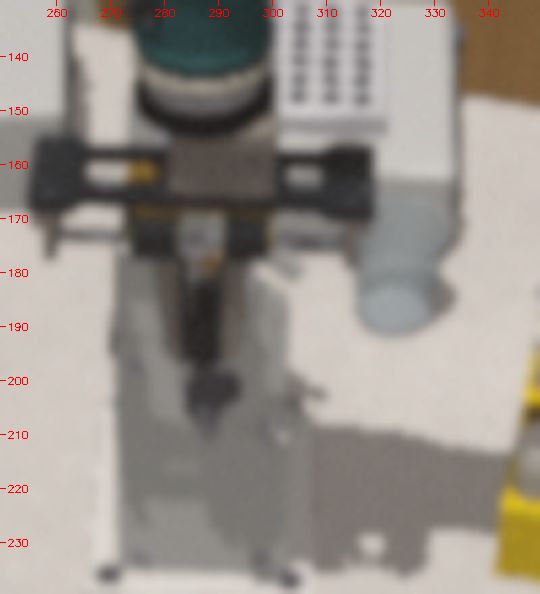

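Request:
{"fn": "move_arm", "kwargs": {
  "moves": [
    [[0.03,0,0.01,0,0,0,1],[0.05,0,0.01,0,0,0,1],[0.07,0,0.015,0,0,0,1],[0.07,0,0.015,0,0,0,1],[0.07,0,0.015,0,0,0,1]]
  ],
  "newtons": 8
}}

```text
time: 5.48
eef_pos: [0.5131, -0.0923, 0.2433]
tcp_rot: [3.115, 0.397, -0.022]
force: [-14.8, -3.8, 10.6]
width: 0.0409
```

Run:
```python
from h import *
M=frame(0,15);plan([.4155,-.1155,.130],M);print(sense()["wrist_torque"], (sense()["eef_pos"]-SEAT)@np.c_[EX,EY,Z])
```

```text
t 5.48 pos [ 0.5131 -0.0923  0.2433] shift [-0.4934 -0.0101  0.5735] turn [-0.0002  0.0088 -0.0052] rows 3.628686930186896 0.12804011759517198 F [-14.8081  -3.7527  10.5784] w 0.040882662396486184
[-0.772   3.4648  0.0297] [0.0175 0.1284 0.0933]
```

Request:
{"fn": "move_arm", "kwargs": {
  "moves": [
    [[-0.06,0,0,0,0,0,-0.2],[-0.06,0,0,0,0,0,-0.2],[-0.06,0,0,0,0,0,-0.2],[-0.06,0,0,0,0,0,-0.2],[-0.06,0,-0.2,0,0,0,-0.2],[-0.06,0,-0.4,0,0,0,-0.2],[-0.06,0,-0.6,0,0,0,-0.2],[-0.06,0,-0.6,0,0,0,-0.2]]
  ],
  "newtons": 20
}}

```text
time: 6.15
eef_pos: [0.511, -0.0928, 0.3716]
tcp_rot: [3.112, 0.4, 0.02]
force: [1.0, 0.0, 0.7]
width: 0.055
```

Run:
```python
from h import *
M=frame(45,15);g=SEAT+np.zeros(3)
p=tcp(g,M,.013); print("grasp TCP",p); plan(p-.12*M[:,2],M)
T=cam("top");S=cam("side")
crop(S["img"],250,130,350,240,5.4,"pics/e8.png")
crop(T["img"],280,170,380,250,7,"pics/e9.png")
```

```text
grasp TCP [ 0.5383 -0.2185  0.1408]
t 6.15 pos [ 0.511  -0.0928  0.3716] shift [-0.4603  0.6406  0.7282] turn [ 0.0051  0.4924 -0.002 ] rows 5.148910194198487 6.189688161695842 F [1.0011 0.0135 0.6598] w 0.054996213233112386
```

View pics/e8.png

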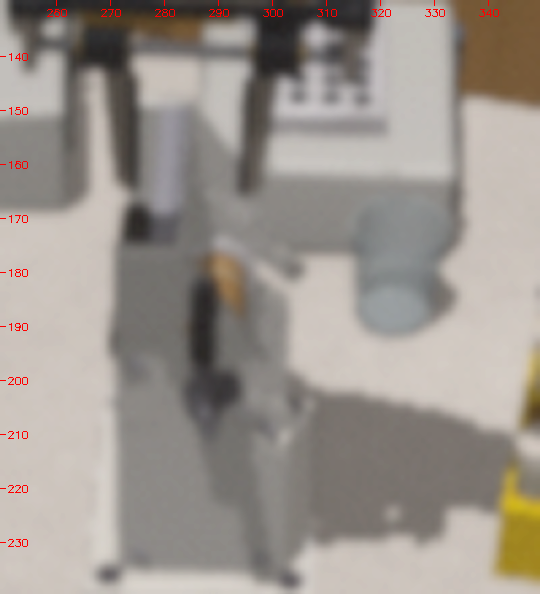

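View pics/e9.png

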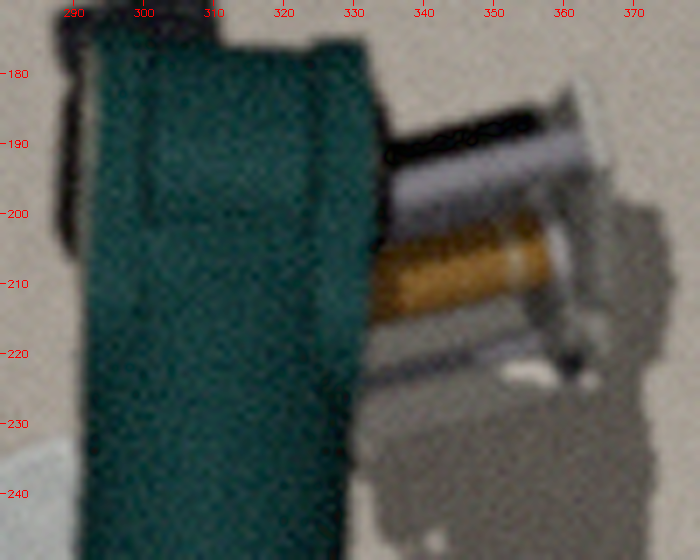

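Run:
```python
from h import *
import pickle
T,S=pickle.load(open("c.pkl","rb"))
for th in(-20,70,80,85,90,95,98,105):
    a=np.radians(th)
    for y in(.103,.159): 
        P=SEAT+(.004-.09*np.cos(a))*EX+y*EY+(.03+.09*np.sin(a))*Z;print(th,y,proj(S,P),end=" ")
    print()
s=cam("side")["img"][176:202,280:296].max(2);print(s)
```

```text
-20 0.103 [[313.0451 212.9953]] -20 0.159 [[313.0539 224.7954]] 
70 0.103 [[297.8895 185.6813]] 70 0.159 [[297.4604 197.3422]] 
80 0.103 [[293.1187 184.5218]] 80 0.159 [[292.5509 196.1669]] 
85 0.103 [[290.6562 184.1854]] 85 0.159 [[290.017  195.8238]] 
90 0.103 [[288.1704 184.0158]] 90 0.159 [[287.4592 195.6484]] 
95 0.103 [[285.6825 184.0145]] 95 0.159 [[284.8996 195.6422]] 
98 0.103 [[284.1977 184.0944]] 98 0.159 [[283.3722 195.7196]] 
105 0.103 [[280.7858 184.514 ]] 105 0.159 [[279.863  196.1349]] 
[[106 106 107 106 105 106 105 105 107 117 131 136 137 137 136 132]
 [108 108 106 105 102 102 102 102 103 116 131 134 134 132 132 132]
 [106 105 105 103 100  99  98  97 101 116 134 139 134 129 128 129]
 [103 105 103 104 100  99  96  95  99 118 138 142 136 128 123 124]
 [105 104 104 103 102  99  95  92  94 113 135 141 137 128 119 118]
 [104 104 104 103 101  95  86  79  82 100 123 135 134 127 119 114]
 [104 104 103 103  99  88  74  67  69  84 108 128 131 125 115 111]
 [105 104 104 103  96  82  65  57  58  72 100 124 130 123 112 108]
 [103 103 104 102  95  78  62  53  53  65  92 117 126 12
[... 450 characters left out ...]
  69  89 103 105 104 103 101]
 [103 104 103 100  88  68  53  49  54  68  88 100 104 104 104 102]
 [104 104 104 101  90  68  53  50  54  68  87 100 104 104 104 103]
 [105 104 104 101  91  68  52  49  53  67  87 100 104 104 104 105]
 [106 105 105 102  93  69  54  48  53  67  88 101 104 105 106 104]
 [108 107 105 103  94  74  58  52  56  70  89 100 103 105 106 106]
 [114 107 104 103  98  81  65  57  60  73  89  98 100 101 106 110]
 [117 110 106 104  98  84  69  61  63  71  81  86  88  94 104 112]
 [118 112 106 103  97  83  71  65  63  66  70  72  74  83  99 111]
 [120 114 107 101  92  78  70  66  64  62  64  62  64  75  93 110]
 [121 115 107  99  86  75  69  67  64  63  61  62  62  70  89 110]]
```

Run:
```python
from h import *
M=frame(45,15);plan([.40,-.25,.37],M)
```

```text
t 6.3 pos [ 0.5071 -0.0932  0.3635] shift [-0.7163  0.6233 -0.0323] turn [ 0.0017  0.4999 -0.0037] rows 4.5566003538646385 6.283559005012724 F [ 0.2653  0.2701 -0.7839] w 0.054715797111457
```

Request:
{"fn": "move_arm", "kwargs": {
  "moves": [
    [[-0.2,0.17,-0.03,0,0.08,0,-1],[-0.4,0.34,-0.03,0,0.16,0,-1],[-0.55,0.5,-0.03,0,0.24,0,-1],[-0.716,0.623,-0.03,0,0.32,0,-1],[-0.716,0.623,-0.03,0,0.4,0,-1],[-0.716,0.623,-0.03,0,0.48,0,-1],[-0.716,0.623,-0.03,0,0.5,0,-1],[-0.716,0.623,-0.03,0,0.5,0,-1],[-0.716,0.623,-0.03,0,0.5,0,-1]]
  ]
}}

```text
time: 7.05
eef_pos: [0.3962, -0.2506, 0.3653]
tcp_rot: [-2.792, -0.343, -1.153]
force: [-0.1, 0.1, -0.2]
width: 0.0922
```

Run:
```python
from h import *
M=frame(45,15);p=tcp(SEAT,M,.013);plan(p-.12*M[:,2],M);plan(p,M);print(sense()["joint_positions"])
T=cam("top");S=cam("side");cv2.imwrite("pics/f1.png",T["img"]);cv2.imwrite("pics/f2.png",S["img"])
```

```text
t 7.05 pos [ 0.3962 -0.2506  0.3653] shift [-0.2779  0.0301  0.7086] turn [ 0.0027  0.0005 -0.0099] rows 3.6532924561377995 0.1291684650881316 F [-0.1026  0.0975 -0.1609] w 0.09221843115338971
t 7.05 pos [ 0.3962 -0.2506  0.3653] shift [-0.2774  0.0276  1.3086] turn [ 0.0027  0.0005 -0.0099] rows 6.416905923424868 0.1291684650881316 F [-0.1026  0.0975 -0.1609] w 0.09221843115338971
[ 1.0606 -0.1184 -0.0805  2.1828 -0.9254  1.0043  1.7184]
```

View pics/f1.png

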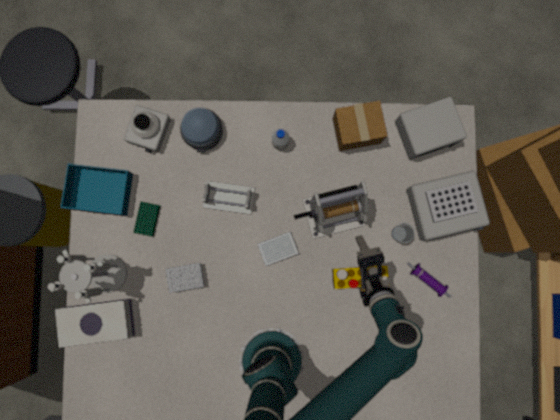

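View pics/f2.png

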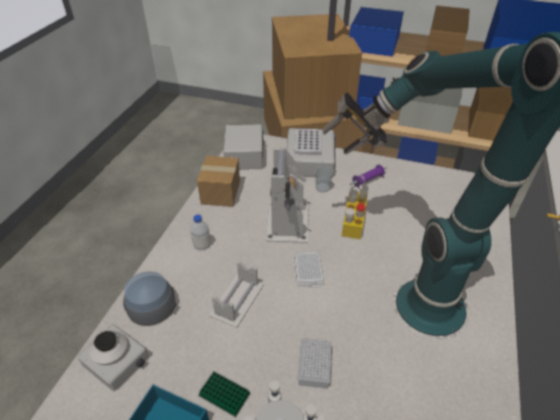

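Request:
{"fn": "move_arm", "kwargs": {
  "moves": [
    [[-0.1,0.01,0.15,0,0,-0.01,-1],[-0.278,0.028,0.3,0,0,-0.01,-1],[-0.278,0.028,0.5,0,0,-0.01,-1],[-0.278,0.028,0.65,0,0,-0.01,-1],[-0.278,0.028,0.71,0,0,-0.01,-1],[-0.278,0.028,0.71,0,0,-0.01,-1],[-0.278,0.028,0.71,0,0,-0.01,-1]]
  ]
}}

```text
time: 7.73
eef_pos: [0.4617, -0.2386, 0.2301]
tcp_rot: [-2.792, -0.386, -1.158]
force: [-0.6, 0.4, -0.1]
width: 0.0922
```

Run:
```python
from h import *
M=frame(45,15);p=tcp(SEAT,M,.013);plan(p,M)
T=cam("top");S=cam("side");crop(T["img"],280,170,400,280,5.4,"pics/h1.png");crop(S["img"],250,110,370,230,5,"pics/h2.png")
for f in(T,S): print(proj(f,[sense()["eef_pos"],SEAT,SEAT+.066*EY,SEAT-.066*EY]))
```

```text
t 7.73 pos [ 0.4617 -0.2386  0.2301] shift [-0.0356  0.001   0.5955] turn [0.0005 0.0003 0.0085] rows 2.8610951925112436 0.10681774595852052 F [-0.5626  0.3647 -0.052 ] w 0.09216635154566297
[[349.2044 228.2113]
 [339.9705 209.0543]
 [320.8398 213.8626]
 [359.0341 204.2605]]
[[311.4807 174.0579]
 [289.9519 191.8768]
 [289.2498 204.5021]
 [290.6132 179.9845]]
```

View pics/h1.png

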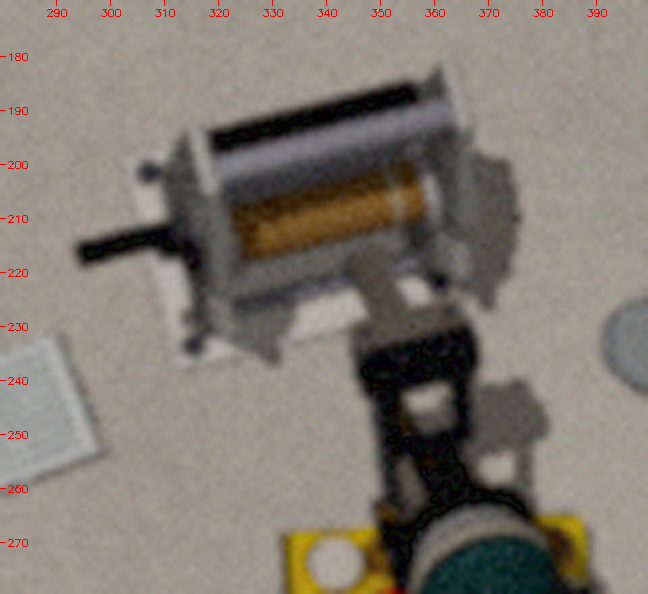

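View pics/h2.png

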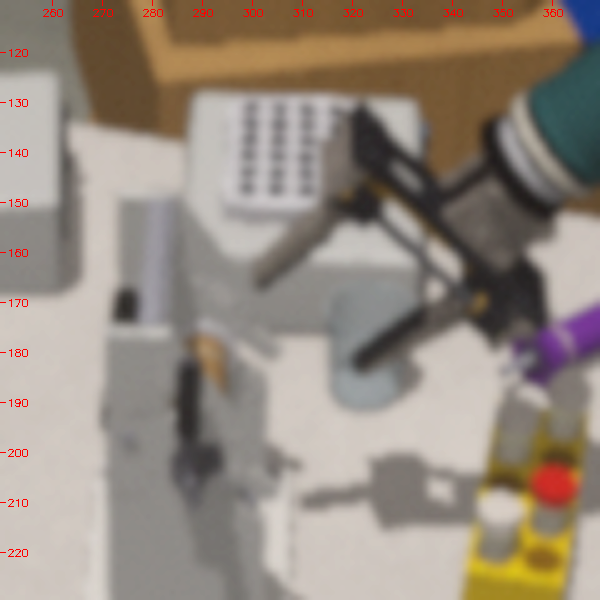

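Request:
{"fn": "move_arm", "kwargs": {
  "moves": [
    [[-0.036,0,0.15,0,0,0.004,-1],[-0.036,0,0.3,0,0,0.008,-1],[-0.036,0,0.42,0,0,0.008,-1],[-0.036,0,0.5,0,0,0.008,-1],[-0.036,0,0.55,0,0,0.008,-1],[-0.036,0,0.596,0,0,0.008,-1],[-0.036,0,0.596,0,0,0.008,-1],[-0.036,0,0.596,0,0,0.008,-1]]
  ]
}}

```text
time: 8.5
eef_pos: [0.537, -0.2212, 0.1411]
tcp_rot: [-2.794, -0.361, -1.159]
force: [0.2, 0.6, 0.4]
width: 0.0919
```

Run:
```python
from h import *
M=frame(45,15);p=tcp(SEAT,M,.013);plan(p,M)
T=cam("top");S=cam("side");crop(T["img"],280,170,400,280,5.4,"pics/i1.png");crop(S["img"],250,110,370,230,5,"pics/i2.png")
```

```text
t 8.5 pos [ 0.537  -0.2212  0.1411] shift [ 0.0056 -0.0114  0.0076] turn [ 0.0037 -0.0003 -0.0014] rows 0.07086212271912894 0.04964781462188056 F [0.1711 0.6442 0.3575] w 0.09191753145121365
```

View pics/i1.png

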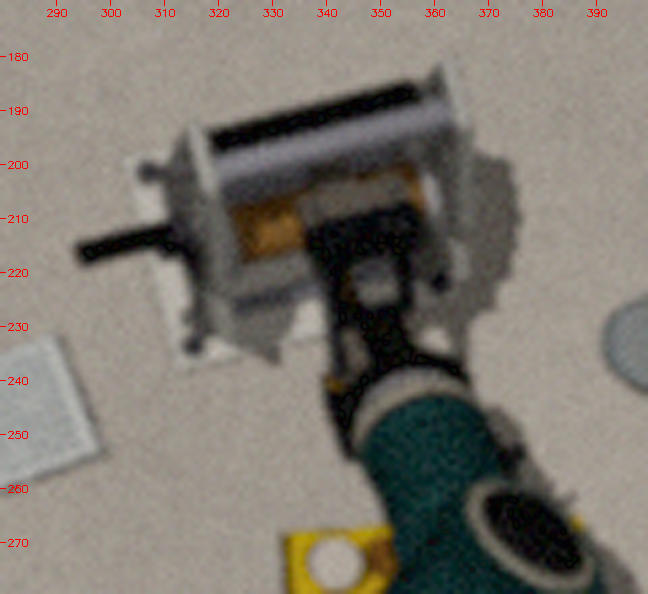

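View pics/i2.png

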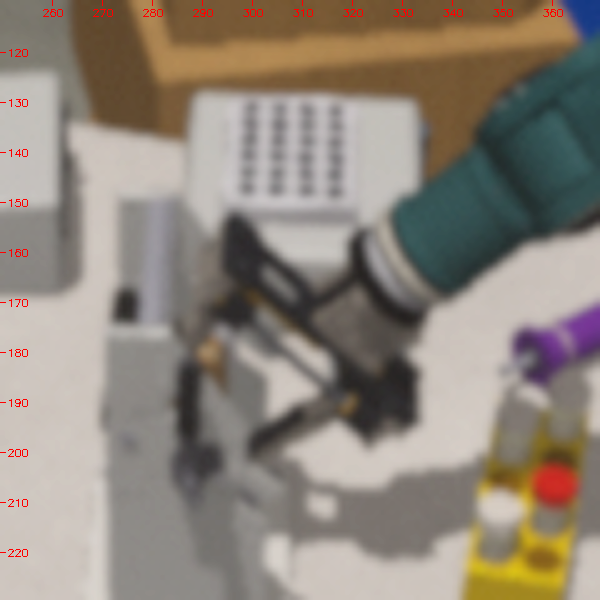

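Request:
{"fn": "move_arm", "kwargs": {
  "moves": [
    [[0.006,0,0.006,0,0,0,0],[0.006,0,0.006,0,0,0,0],[0.006,0,0.006,0,0,0,0.3],[0.006,0,0.006,0,0,0,0.5],[0.006,0,0.006,0,0,0,1],[0.006,0,0.006,0,0,0,1],[0.006,0,0.006,0,0,0,1],[0.006,0,0.006,0,0,0,1],[0.006,0,0.006,0,0,0,1],[0.006,0,0.006,0,0,0,1]]
  ],
  "newtons": 10
}}

```text
time: 9.43
eef_pos: [0.5394, -0.2195, 0.1413]
tcp_rot: [-2.792, -0.364, -1.159]
force: [3.1, 0.3, 2.0]
width: 0.0377
```

Run:
```python
from h import *
M=frame(45,15);p=tcp(SEAT,M,.013);plan(p,M)
T=cam("top");S=cam("side");crop(T["img"],280,170,400,280,5.4,"pics/j1.png");crop(S["img"],250,110,370,230,5,"pics/j2.png")
```

```text
t 9.43 pos [ 0.5394 -0.2195  0.1413] shift [-0.0044 -0.0063 -0.0012] turn [ 0.0027 -0.0008 -0.0006] rows 0.03737546931601331 0.03629874151549069 F [3.1393 0.3337 2.0323] w 0.037745308405570895
```

View pics/j1.png

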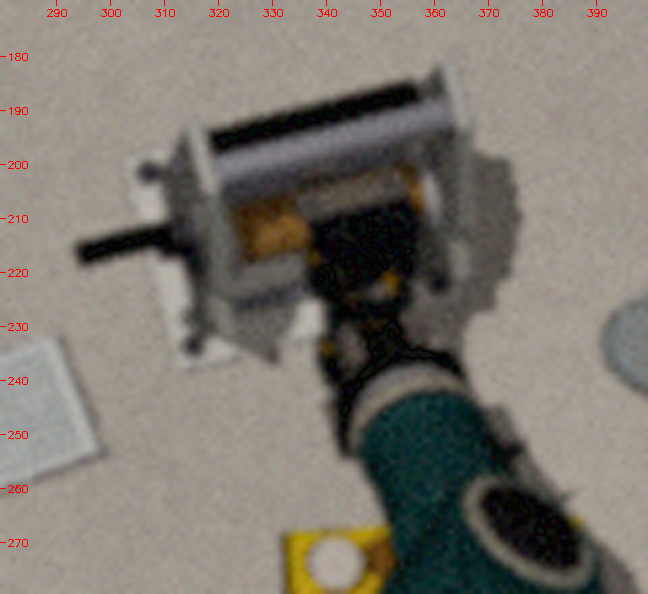

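View pics/j2.png

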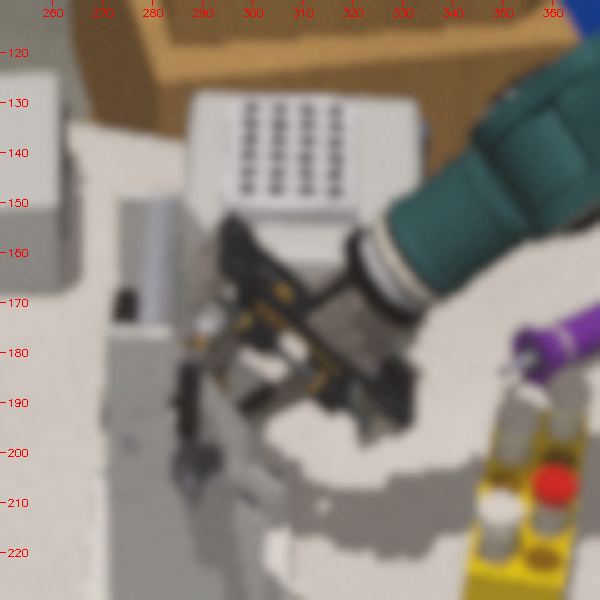

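Request:
{"fn": "move_arm", "kwargs": {
  "moves": [
    [[0,0,0,0,0,0,1],[0,0,0,0,0,0,1],[0,0,0,0,0,0,1],[0.01,0,-0.01,0,0,0,1],[0.02,0,-0.02,0,0,0,1],[0.032,0,-0.032,0,0,0,1],[0.032,0,-0.032,0,0,0,1],[0.032,0,-0.032,0,0,0,1],[0.032,0,-0.032,0,0,0,1]]
  ],
  "newtons": 30
}}

```text
time: 10.28
eef_pos: [0.5383, -0.2198, 0.1494]
tcp_rot: [-2.794, -0.363, -1.156]
force: [0.0, 0.1, -4.0]
width: 0.0374
```

```bash
cat >> h.py <<'E'
P0=np.array([.5394,-.2195,.1413])  # TCP with spindle seated, lean 45, off ~.013
def loc():
    s=sense();M=R.from_rotvec(s["tcp_rot"]).as_matrix();M45=frame(45,15)
    c0=P0-.013*M45[:,2];c=s["eef_pos"]-.013*M[:,2];d=c-c0
    print("t",s["time"],"core rel seat mm: x,y,z",1000*np.array([d@EX,d@EY,d[2]]),"lean",np.degrees(np.arcsin(M[:,2]@EX)),"roll",np.degrees(M[2,1]),"yaw",np.degrees(np.arctan2(M[1,0],M[0,0])),"F",s["force"],"tq",s["wrist_torque"],"w",s["width"])
E
python3 -c "
from h import *
loc()"
```

```text
t 10.2833 core rel seat mm: x,y,z [-1.1259  0.0826  8.1192] lean 44.94522307525216 roll 0.14399056314711248 yaw 14.884549492875275 F [ 0.0144  0.07   -4.0383] tq [-0.3682  1.1269 -0.0111] w 0.037420562586685954
```

Request:
{"fn": "move_arm", "kwargs": {
  "moves": [
    [[-0.013,0,-0.013,0,0,0,1],[-0.026,0,-0.026,0,0,0,1],[-0.04,0,-0.038,0,0,0,1],[-0.052,0,-0.048,0,0,0,1],[-0.052,0,-0.048,0,0,0,1],[-0.052,0,-0.048,0,0,0,1]]
  ]
}}

```text
time: 10.78
eef_pos: [0.5247, -0.2236, 0.1491]
tcp_rot: [-2.794, -0.362, -1.157]
force: [1.1, -0.0, -3.7]
width: 0.0374
```

```bash
python3 -c "
from h import *
loc()
S=cam('side');crop(S['img'],250,110,370,230,5,'pics/k2.png')"
```

```text
t 10.7833 core rel seat mm: x,y,z [-15.2212  -0.126    7.7594] lean 44.9894692950873 roll 0.11903817829175492 yaw 14.832043401050198 F [ 1.0983 -0.0014 -3.7347] tq [-0.3212  1.1451  0.0019] w 0.037429370392223014
```

View pics/k2.png

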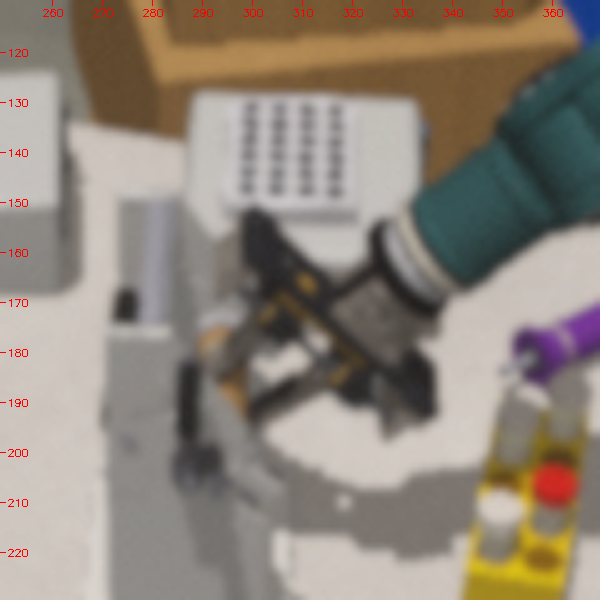

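```bash
cat >> h.py <<'E'
def rows(wps):  # wps: (x,z mm rel seat, lean)
    s=sense();M0=R.from_rotvec(s["tcp_rot"]).as_matrix();p0=s["eef_pos"];c0=P0-.013*frame(45,15)[:,2]
    for x,z,l in wps:
        M=frame(l,15);p=c0+x/1000*EX+z/1000*Z+.013*M[:,2]
        print(x,z,l,np.round(np.r_[M0.T@(p-p0)/.2,R.from_matrix(M0.T@M).as_rotvec()/(np.pi/2)],3))
E
python3 - <<'E'
from h import *
w=[]
for i in range(1,11):
    f=i/10; w.append((-15.2-61*f, 7.76-51.2*f, 45-25*f))
rows(w)
E
```

```text
-21.3 2.639999999999999 42.5 [-0.044 -0.    -0.004  0.003 -0.028 -0.001]
-27.4 -2.480000000000002 40.0 [-0.086 -0.    -0.008  0.003 -0.056 -0.001]
-33.5 -7.6 37.5 [-0.129 -0.    -0.011  0.003 -0.083 -0.001]
-39.6 -12.720000000000004 35.0 [-0.171 -0.    -0.015  0.003 -0.111 -0.001]
-45.7 -17.840000000000003 32.5 [-0.214 -0.    -0.019  0.003 -0.139 -0.001]
-51.8 -22.96 30.0 [-0.256  0.    -0.023  0.003 -0.167 -0.001]
-57.89999999999999 -28.08 27.5 [-0.299  0.    -0.028  0.003 -0.194 -0.002]
-64.0 -33.20000000000001 25.0 [-0.341  0.    -0.032  0.003 -0.222 -0.002]
-70.1 -38.32000000000001 22.5 [-0.383  0.    -0.037  0.003 -0.25  -0.002]
-76.2 -43.440000000000005 20.0 [-0.425  0.    -0.041  0.003 -0.278 -0.002]
```

Request:
{"fn": "move_arm", "kwargs": {
  "moves": [
    [[-0.022,0,-0.002,0,-0.014,0,1],[-0.044,0,-0.004,0,-0.028,0,1],[-0.065,0,-0.006,0,-0.042,0,1],[-0.086,0,-0.008,0,-0.056,0,1],[-0.108,0,-0.01,0,-0.07,0,1],[-0.129,0,-0.011,0,-0.083,0,1],[-0.129,0,-0.011,0,-0.083,0,1],[-0.129,0,-0.011,0,-0.083,0,1]]
  ]
}}

```text
time: 11.5
eef_pos: [0.5064, -0.2277, 0.1327]
tcp_rot: [-2.876, -0.376, -0.978]
force: [-0.2, -0.3, -3.3]
width: 0.0373
```

Run:
```python
from h import *
loc()
w=[]
for i in range(4,11):
    f=i/10; w.append((-15.2-61*f, 7.76-51.2*f, 45-25*f))
rows(w)
```

```text
t 11.5 core rel seat mm: x,y,z [-32.7437   0.7126  -7.4721] lean 37.56473171418489 roll 0.14338087726697946 yaw 14.962653238509937 F [-0.2386 -0.2673 -3.2643] tq [-0.2714  0.9952 -0.0103] w 0.03725497606769987
-39.6 -12.720000000000004 35.0 [-0.046  0.003 -0.     0.002 -0.029 -0.   ]
-45.7 -17.840000000000003 32.5 [-0.089  0.003  0.001  0.002 -0.056 -0.   ]
-51.8 -22.96 30.0 [-0.131  0.003  0.003  0.002 -0.084 -0.   ]
-57.89999999999999 -28.08 27.5 [-0.174  0.003  0.004  0.002 -0.112 -0.001]
-64.0 -33.20000000000001 25.0 [-0.216  0.003  0.005  0.002 -0.14  -0.001]
-70.1 -38.32000000000001 22.5 [-0.259  0.003  0.006  0.002 -0.167 -0.001]
-76.2 -43.440000000000005 20.0 [-0.301  0.003  0.007  0.002 -0.195 -0.001]
```

Request:
{"fn": "move_arm", "kwargs": {
  "moves": [
    [[-0.046,0.003,0,0,-0.029,0,1],[-0.089,0.003,0.001,0,-0.056,0,1],[-0.131,0.003,0.003,0,-0.084,0,1],[-0.174,0.003,0.004,0,-0.112,0,1],[-0.216,0.003,0.005,0,-0.14,0,1],[-0.259,0.003,0.006,0,-0.167,0,1],[-0.31,0.003,0.007,0,-0.2,0,1],[-0.31,0.003,0.007,0,-0.2,0,1],[-0.31,0.003,0.007,0,-0.2,0,1]]
  ]
}}

```text
time: 12.25
eef_pos: [0.46, -0.24, 0.0933]
tcp_rot: [-3.028, -0.396, -0.523]
force: [-0.1, 0.8, -3.5]
width: 0.0375
```

Run:
```python
from h import *
loc()
rows([(-85,-40,15),(-95,60,8),(-95,180,0)])
T=cam("top");S=cam("side");crop(T["img"],280,170,400,280,5.4,"pics/l1.png");crop(S["img"],250,110,370,230,5,"pics/l2.png")
```

```text
t 12.25 core rel seat mm: x,y,z [-77.1716   0.7607 -44.939 ] lean 19.58877401212111 roll 0.05382578910318838 yaw 14.919569024952747 F [-0.059   0.7906 -3.4913] tq [-0.1561  0.471   0.0376] w 0.03754538030332889
-85 -40 15 [-0.034  0.004 -0.037  0.001 -0.051 -0.001]
-95 60 8 [ 0.079  0.004 -0.526  0.001 -0.129 -0.001]
-95 180 0 [ 0.271  0.005 -1.093  0.001 -0.218 -0.001]
```

View pics/l1.png

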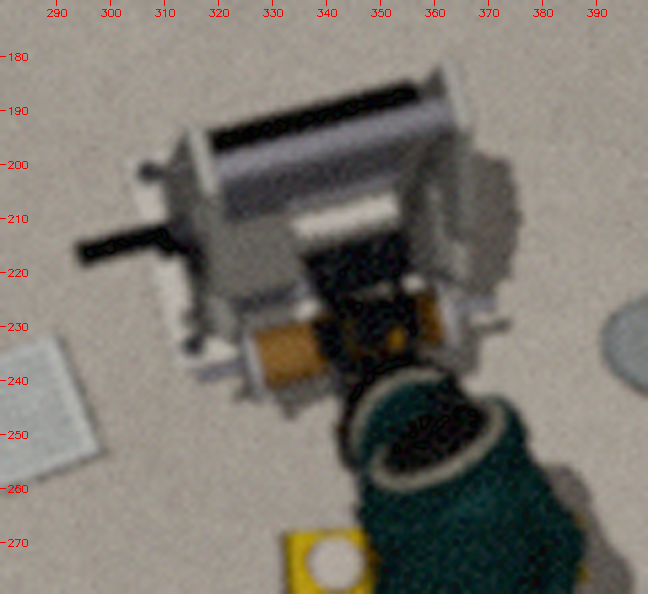

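View pics/l2.png

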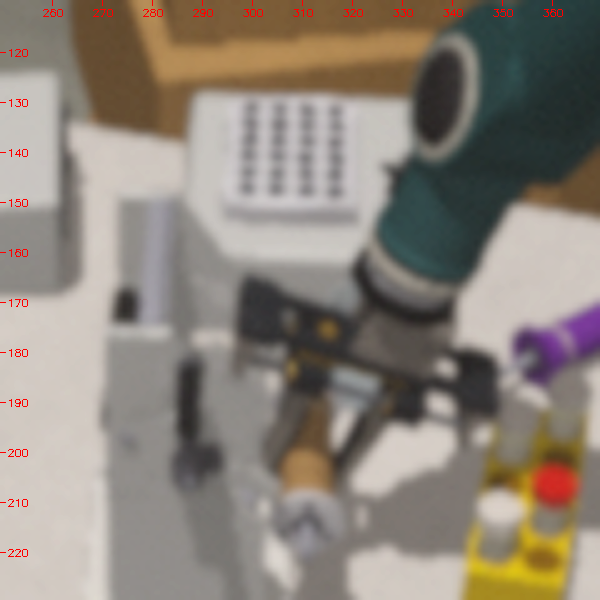

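Run:
```python
from h import *
rows([(-78,-25,18),(-82,5,16),(-90,35,12),(-100,65,8),(-110,95,4),(-115,120,0),(-120,145,0)])
```

```text
-78 -25 18 [ 0.031  0.001 -0.093  0.001 -0.018 -0.002]
-82 5 16 [ 0.06   0.001 -0.241  0.001 -0.04  -0.002]
-90 35 12 [ 0.068  0.001 -0.397  0.001 -0.084 -0.002]
-100 65 8 [ 0.067  0.001 -0.555  0.001 -0.129 -0.002]
-110 95 4 [ 0.066  0.002 -0.715  0.001 -0.173 -0.002]
-115 120 0 [ 0.08   0.002 -0.842  0.001 -0.218 -0.002]
-120 145 0 [ 0.098  0.002 -0.968  0.001 -0.218 -0.002]
```

Request:
{"fn": "move_arm", "kwargs": {
  "moves": [
    [[0.031,0,-0.093,0,-0.018,0,1],[0.06,0,-0.241,0,-0.04,0,1],[0.068,0,-0.397,0,-0.084,0,1],[0.067,0,-0.555,0,-0.129,0,1],[0.066,0,-0.715,0,-0.173,0,1],[0.08,0,-0.842,0,-0.218,0,1],[0.098,0,-0.968,0,-0.218,0,1],[0.098,0,-0.968,0,-0.218,0,1],[0.098,0,-0.968,0,-0.218,0,1]]
  ]
}}

```text
time: 13.1
eef_pos: [0.4147, -0.2529, 0.2831]
tcp_rot: [3.113, 0.402, 0.003]
force: [-0.0, 0.6, -4.5]
width: 0.0374
```

Run:
```python
from h import *
loc()
s=sense();print(s["joint_positions"])
M=frame(0,-6.9);
for p in([.44,-.08,.32],[.5,.06,.30],REST+[0,0,.2]): plan(tcp(p,M,.013),M)
```

```text
t 13.1 core rel seat mm: x,y,z [-119.8769    0.0451  145.5603] lean 0.07798609569966489 roll 0.15093286457877855 yaw 14.726937643241934 F [-0.0368  0.646  -4.5333] tq [ 0.0136 -0.0673 -0.0316] w 0.037418413361511506
[ 0.4142  0.1135  0.0693  1.9191 -0.0076  1.1066  0.7435]
t 13.1 pos [ 0.4147 -0.2529  0.2831] shift [ 0.3421 -0.8036 -0.1214] turn [ 0.0015 -0.0012  0.2403] rows 4.229236167663548 3.0205999847184057 F [-0.0368  0.646  -4.5333] w 0.037418413361511506
t 13.1 pos [ 0.4147 -0.2529  0.2831] shift [ 0.81   -1.4046 -0.0223] turn [ 0.0015 -0.0012  0.2403] rows 7.7775102534182 3.0205999847184057 F [-0.0368  0.646  -4.5333] w 0.037418413361511506
t 13.1 pos [ 0.4147 -0.2529  0.2831] shift [ 1.3394 -1.8267  0.1023] turn [ 0.0015 -0.0012  0.2403] rows 10.87509922941497 3.0205999847184057 F [-0.0368  0.646  -4.5333] w 0.037418413361511506
```

Request:
{"fn": "move_arm", "kwargs": {
  "moves": [
    [[0.0,-0.05,-0.12,0,0,0,1],[0.05,-0.18,-0.2,0,0,0.03,1],[0.1,-0.33,-0.2,0,0,0.08,1],[0.17,-0.5,-0.2,0,0,0.13,1],[0.24,-0.66,-0.2,0,0,0.18,1],[0.32,-0.82,-0.2,0,0,0.24,1],[0.4,-0.95,-0.18,0,0,0.24,1],[0.45,-1.0,-0.16,0,0,0.24,1],[0.45,-1.0,-0.16,0,0,0.24,1]]
  ]
}}

```text
time: 13.85
eef_pos: [0.45, -0.0325, 0.3111]
tcp_rot: [3.136, -0.178, -0.008]
force: [-0.4, 0.0, -3.9]
width: 0.0375
```

Run:
```python
from h import *
M=frame(0,-6.9);plan(tcp(REST+[0,0,.13],M,.013),M)
```

```text
t 13.85 pos [ 0.45   -0.0325  0.3111] shift [ 0.5397 -1.073   0.5924] turn [0.0002 0.0032 0.0043] rows 6.4234227993446344 0.06764835348311465 F [-0.3661  0.0352 -3.9152] w 0.037455812226440545
```

Request:
{"fn": "move_arm", "kwargs": {
  "moves": [
    [[0.07,-0.13,0.02,0,0,0.004,1],[0.15,-0.3,0.05,0,0,0.004,1],[0.24,-0.48,0.1,0,0,0.004,1],[0.33,-0.66,0.18,0,0,0.004,1],[0.42,-0.83,0.27,0,0,0.004,1],[0.5,-0.95,0.35,0,0,0.004,1],[0.53,-0.99,0.4,0,0,0.004,1],[0.54,-1.0,0.42,0,0,0.004,1],[0.54,-1.0,0.42,0,0,0.004,1],[0.54,-1.0,0.42,0,0,0.004,1]]
  ]
}}

```text
time: 14.68
eef_pos: [0.5811, 0.1467, 0.2288]
tcp_rot: [3.131, -0.201, -0.004]
force: [0.6, -0.5, -3.5]
width: 0.037
```

Run:
```python
from h import *
M=frame(0,-6.9);plan(tcp(REST+[0,0,.13],M,.013),M)
T=cam("top");S=cam("side");crop(T["img"],180,140,280,230,7,"pics/m1.png");crop(S["img"],190,190,310,330,4.2,"pics/m2.png")
```

```text
t 14.68 pos [0.5811 0.1467 0.2288] shift [-0.014  -0.1086  0.1838] turn [ 0.0026  0.0014 -0.005 ] rows 1.0258898137499313 0.07284325652591474 F [ 0.5517 -0.5039 -3.5256] w 0.036994560113136635
```

View pics/m1.png

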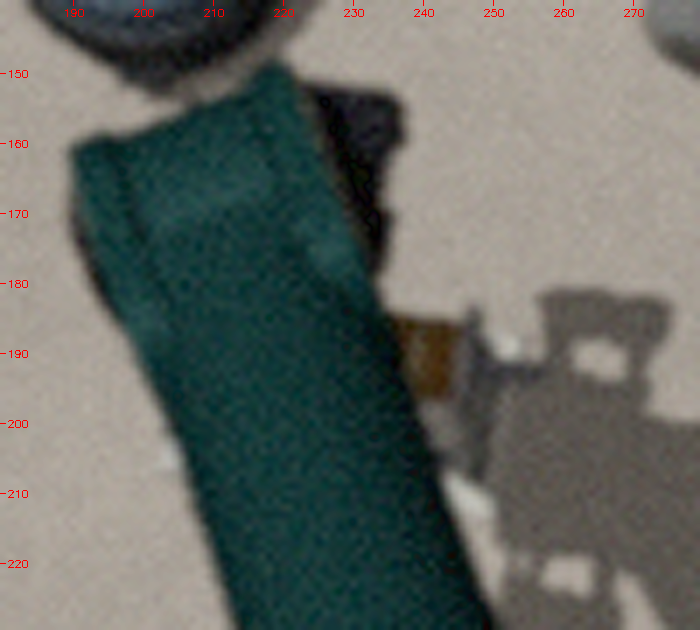

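View pics/m2.png

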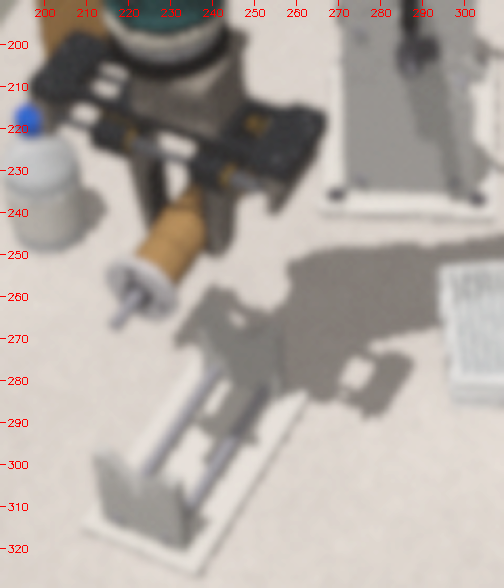

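Run:
```python
from h import *
import pickle
T,S=pickle.load(open("c.pkl","rb"))
s=sense();M=R.from_rotvec(s["tcp_rot"]).as_matrix();print(M)
ey=-M[:,1];m=s["eef_pos"]-.013*M[:,2];print(m,ey)
for k in(.098,.066,.06,-.06,-.066,-.098): print(k,proj(T,m+k*ey),proj(S,m+k*ey))
T2=cam("top");S2=cam("side")
crop(T2["img"],228,175,270,215,18,"pics/n1.png",5);crop(S2["img"],205,230,255,275,14,"pics/n2.png",5)
```

```text
[[ 0.9918 -0.1279  0.0001]
 [-0.1279 -0.9918 -0.0031]
 [ 0.0005  0.0031 -1.    ]]
[0.5817 0.1472 0.2433] [ 0.1279  0.9918 -0.0031]
0.098 [[196.2949 183.5001]] [[216.676  267.5544]]
0.066 [[206.2663 184.921 ]] [[222.7401 259.3953]]
0.06 [[208.138  185.1878]] [[223.8547 257.8957]]
-0.06 [[245.692  190.5466]] [[244.7703 229.7535]]
-0.066 [[247.575  190.8155]] [[245.7518 228.4329]]
-0.098 [[257.6246 192.2515]] [[250.8908 221.5182]]
```

View pics/n1.png

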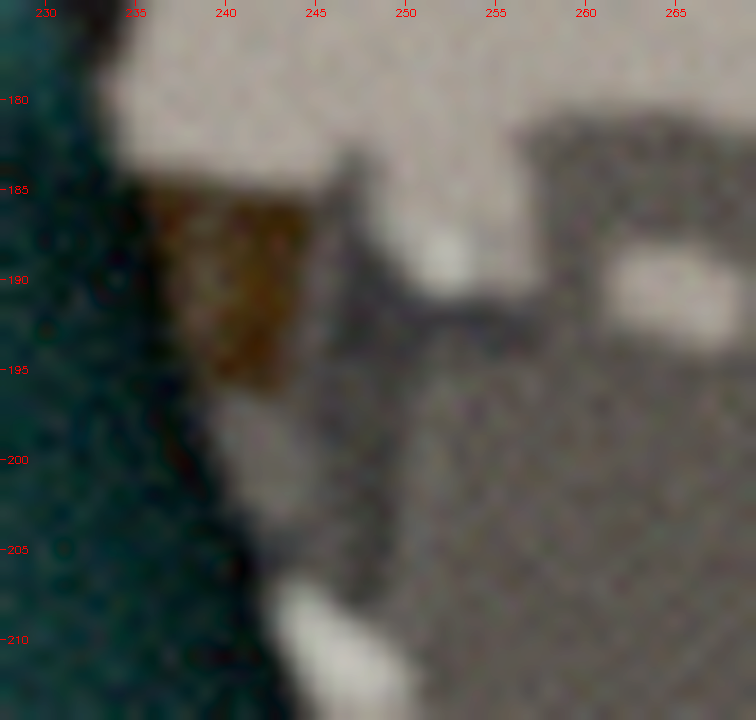

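View pics/n2.png

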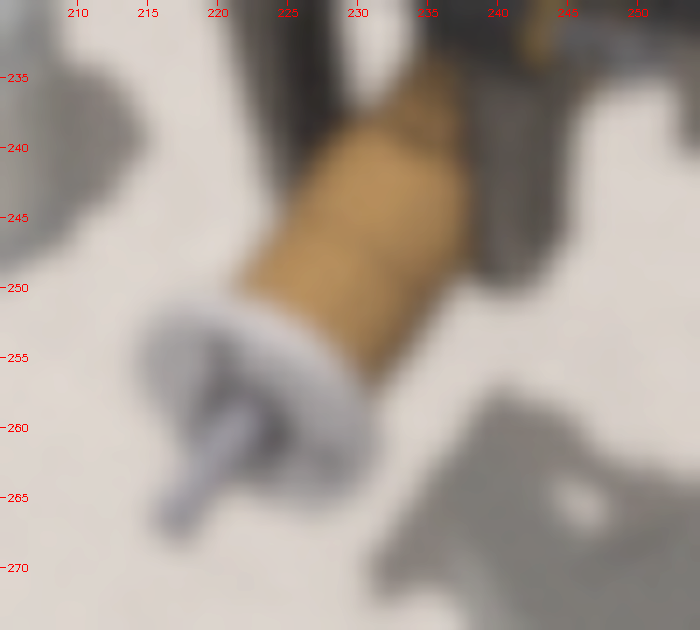

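Run:
```python
from h import *
import pickle
T,S=pickle.load(open("c.pkl","rb"))
a=np.radians(-6.9);ex=np.array([np.cos(a),np.sin(a),0]);ey=np.array([-ex[1],ex[0],0]);O=np.array([.581,.1667,0])
for n,x,y,z in(("L in top x0",0,.07,.068),("L in",.024,.07,.092),("L out",.024,.08,.092),("L in f",-.024,.07,.092),("L outf",-.024,.08,.092),("R in",.024,-.07,.092),("R out",.024,-.08,.092),("R inf",-.024,-.07,.092),("R outf",-.024,-.08,.092),("R base out",0,-.08,.01),("L base in",0,.07,.01),("plate BL",.05,.09,.01),("BR",.05,-.09,.01),("FR",-.05,-.09,.01),("FL",-.05,.09,.01),("rodb+",.022,.07,.022),("rodb-",.022,-.07,.022),("rodf+",-.022,.07,.022),("rodf-",-.022,-.07,.022)):
    P=O+x*ex+y*ey+z*Z;print(n,proj(T,P)[0],proj(S,P)[0])
g=T["img"].astype(int).sum(2)
for r in(190,192,196,198,200): print(r,g[r,198:216],"|",g[r,240:256])
```

```text
L in top x0 [207.3945 192.4082] [224.7851 304.2001]
L in [207.3652 184.7106] [217.0294 296.5026]
L out [204.5309 184.3281] [215.2837 299.0272]
L in f [205.2894 198.2873] [231.2934 302.2059]
L outf [202.4478 197.9012] [229.5988 304.7873]
R in [247.1686 190.0895] [239.7929 263.5814]
R out [250.0193 190.4752] [241.3078 261.3903]
R inf [245.1979 203.7106] [253.3736 268.571 ]
R outf [248.0562 204.0992] [254.842  266.3342]
R base out [250.5511 200.0455] [249.19   280.2641]
L base in [209.8508 194.5237] [226.3232 315.4731]
plate BL [206.5029 180.3511] [208.8094 314.6218]
BR [255.2036 186.9225] [237.216  273.0532]
FR [251.3312 213.9817] [264.2797 283.2153]
FL [202.3763 207.3041] [237.5693 326.6089]
rodb+ [210.2643 188.1315] [219.7244 310.6157]
rodb- [248.4641 193.3007] [241.5904 277.8773]
rodf+ [208.4469 200.0785] [232.3625 315.7984]
rodf- [246.7349 205.2846] [253.642 282.432]
190 [389 397 392 398 397 403 364 336 307 229 161 164 200 226 216 211 210 223] | [419 429 424 434 450 443 434 395 376 333 318 371 431 416 346 357]
192 [397 398 397 402 391 388 366 325 300 241 161 178 232 237 249 251 255 291] | [305 309 314 324 328 355 352 332 308 264 214 213 287 298 296 301]
196 [387 395 411 404 379 345 321 272 207 164 167 209 230 253 255 309 374 424] | [447 448 460 438 452 418 381 336 300 264 204 206 229 248 212 222]
198 [393 408 399 399 396 369 329 261 168 131 155 203 228 241 253 289 366 420] | [432 456 439 446 441 431 385 345 290 240 223 223 241 213 225 217]
200 [393 392 396 411 408 381 344 260 162 125 167 161 155 179 196 235 294 325] | [454 442 450 453 446 413 367 322 267 220 216 229 230 231 231 231]
```

Run:
```python
from h import *
M=frame(0,-6.9)
for z in(.13,.04,.018): plan(tcp(np.array([.580,.167,.075+z]),M,.013),M)
```

```text
t 14.88 pos [0.5818 0.1479 0.2307] shift [-0.0215 -0.0943  0.1932] turn [ 0.0016 -0.0008 -0.0045] rows 1.0364319200753245 0.06131924879014242 F [-0.0082  0.2663 -3.5403] w 0.0369059897394036
t 14.88 pos [0.5818 0.1479 0.2307] shift [-0.0221 -0.0954  0.6432] turn [ 0.0016 -0.0008 -0.0045] rows 3.12066247998866 0.06131924879014242 F [-0.0082  0.2663 -3.5403] w 0.0369059897394036
t 14.88 pos [0.5818 0.1479 0.2307] shift [-0.0222 -0.0957  0.7532] turn [ 0.0016 -0.0008 -0.0045] rows 3.643278848924055 0.06131924879014242 F [-0.0082  0.2663 -3.5403] w 0.0369059897394036
```

Request:
{"fn": "move_arm", "kwargs": {
  "moves": [
    [[-0.01,-0.05,0.05,0,0,-0.004,1],[-0.022,-0.095,0.1,0,0,-0.004,1],[-0.022,-0.095,0.2,0,0,-0.004,1],[-0.022,-0.095,0.3,0,0,-0.004,1],[-0.022,-0.095,0.4,0,0,-0.004,1],[-0.022,-0.095,0.5,0,0,-0.004,1],[-0.022,-0.095,0.56,0,0,-0.004,1],[-0.022,-0.095,0.6,0,0,-0.004,1],[-0.022,-0.095,0.6,0,0,-0.004,1],[-0.022,-0.095,0.6,0,0,-0.004,1]]
  ]
}}

```text
time: 15.72
eef_pos: [0.5796, 0.1688, 0.1094]
tcp_rot: [3.134, -0.187, -0.001]
force: [0.5, 0.1, -3.4]
width: 0.0371
```

Run:
```python
from h import *
M=frame(0,-6.9)
for z in(.018,.005,0): plan(tcp(np.array([.580,.167,.075+z]),M,.013),M)
T=cam("top");S=cam("side");crop(T["img"],190,160,270,230,9,"pics/o1.png");crop(S["img"],195,240,275,330,6.5,"pics/o2.png")
```

```text
t 15.72 pos [0.5796 0.1688 0.1094] shift [0.0032 0.0086 0.1472] turn [0.0015 0.0004 0.0009] rows 0.7072072378690077 0.023011145666043675 F [ 0.4622  0.0738 -3.3563] w 0.03712401275222074
t 15.72 pos [0.5796 0.1688 0.1094] shift [0.0032 0.0084 0.2122] turn [0.0015 0.0004 0.0009] rows 1.0185124937263255 0.023011145666043675 F [ 0.4622  0.0738 -3.3563] w 0.03712401275222074
t 15.72 pos [0.5796 0.1688 0.1094] shift [0.0033 0.0084 0.2372] turn [0.0015 0.0004 0.0009] rows 1.1383101926795218 0.023011145666043675 F [ 0.4622  0.0738 -3.3563] w 0.03712401275222074
```

View pics/o1.png

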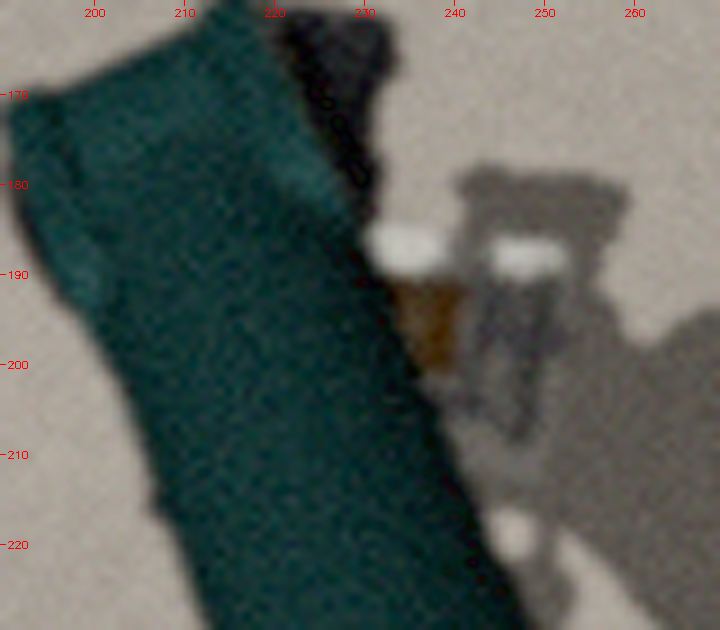

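View pics/o2.png

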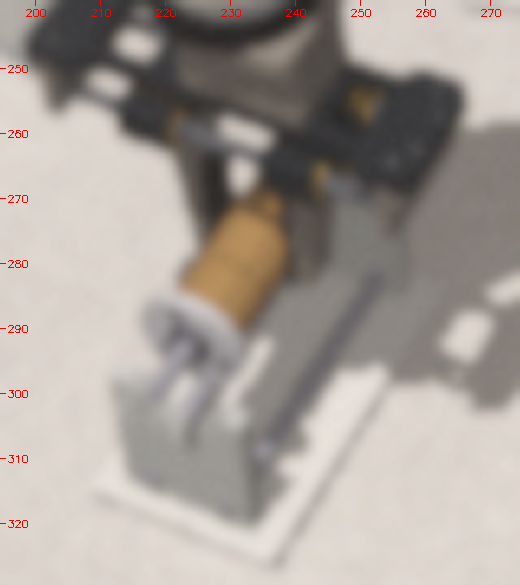

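Request:
{"fn": "move_arm", "kwargs": {
  "moves": [
    [[0.003,0.008,0.03,0,0,0,1],[0.003,0.008,0.07,0,0,0,1],[0.003,0.008,0.11,0,0,0,1],[0.003,0.008,0.14,0,0,0,1],[0.003,0.008,0.17,0,0,0,1],[0.003,0.008,0.19,0,0,0,1],[0.003,0.008,0.205,0,0,0,1],[0.003,0.008,0.205,0,0,0,1],[0.003,0.008,0.205,0,0,0,1]]
  ]
}}

```text
time: 16.57
eef_pos: [0.5799, 0.1666, 0.0682]
tcp_rot: [3.133, -0.187, -0.002]
force: [-0.3, -0.6, -3.2]
width: 0.0373
```

Run:
```python
from h import *
M=frame(0,-6.9)
for z in(0,): plan(tcp(np.array([.580,.167,.075+z]),M,.013),M)
print(sense()["wrist_torque"])
T=cam("top");S=cam("side");crop(T["img"],190,160,270,230,9,"pics/p1.png");crop(S["img"],200,245,270,330,7,"pics/p2.png")
```

```text
t 16.57 pos [0.5799 0.1666 0.0682] shift [ 0.0003 -0.0023  0.0312] turn [0.0017 0.0005 0.0007] rows 0.14987735875694697 0.024263637133157885 F [-0.3154 -0.6238 -3.1958] w 0.037304669531004274
[-0.0029 -0.1069 -0.0407]
```

View pics/p1.png

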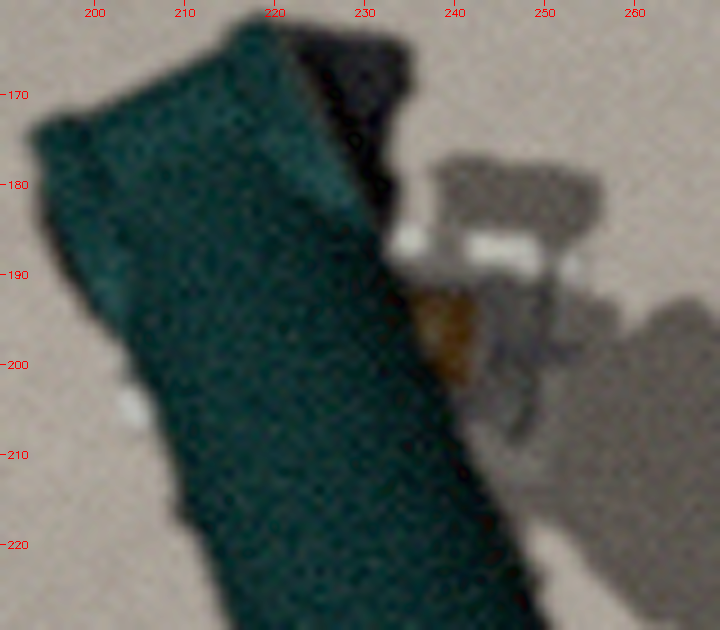

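View pics/p2.png

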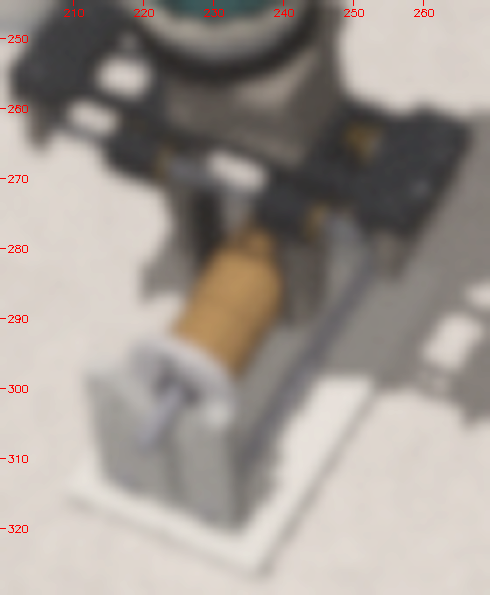

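Request:
{"fn": "move_arm", "kwargs": {
  "moves": [
    [[0,0,0.008,0,0,0,1],[0,0,0.016,0,0,0,1],[0,0,0.024,0,0,0,1],[0,0,0.03,0,0,0,1],[0,0,0.03,0,0,0,1],[0,0,0.03,0,0,0,1]]
  ]
}}

```text
time: 17.17
eef_pos: [0.582, 0.1666, 0.0636]
tcp_rot: [3.135, -0.188, 0.005]
force: [4.8, -0.5, 3.7]
width: 0.0377
```

Request:
{"fn": "move_arm", "kwargs": {
  "moves": [
    [[0.012,0,0.0,0,0,0,1],[0.016,0,0.004,0,0,0,1],[0.016,0,0.008,0,0,0,1],[0.016,0,0.008,0,0,0,1],[0.016,0,0.008,0,0,0,1]]
  ]
}}

```text
time: 17.58
eef_pos: [0.5831, 0.1666, 0.0624]
tcp_rot: [3.134, -0.189, -0.001]
force: [-2.2, 0.2, 14.5]
width: 0.0372
```

Request:
{"fn": "move_arm", "kwargs": {
  "moves": [
    [[-0.002,0,-0.008,0,0,0,1],[-0.002,0,-0.008,0,0,0,1],[-0.002,0,-0.008,0,0,0,0.0],[-0.002,0,-0.008,0,0,0,-0.3],[-0.002,0,-0.008,0,0,0,-0.5],[-0.002,0,-0.008,0,0,0,-0.5],[-0.002,0,-0.008,0,0,0,-0.5],[-0.002,0,-0.008,0,0,0,-0.5],[-0.002,0,-0.008,0,0,0,-0.5]]
  ]
}}

```text
time: 18.33
eef_pos: [0.5825, 0.1661, 0.0622]
tcp_rot: [3.133, -0.187, -0.002]
force: [-0.7, -0.5, 0.2]
width: 0.0692
```

Run:
```python
from h import *
M=frame(0,-6.9);plan([.583,.167,.062],M)
S=cam("side");crop(S["img"],200,245,270,330,7,"pics/q2.png")
```

```text
t 18.33 pos [0.5825 0.1661 0.0622] shift [ 0.002  -0.0047  0.0008] turn [0.0018 0.0007 0.0007] rows 0.024591798077735594 0.02587126341527027 F [-0.7336 -0.4834  0.24  ] w 0.06918696472108286
```

View pics/q2.png

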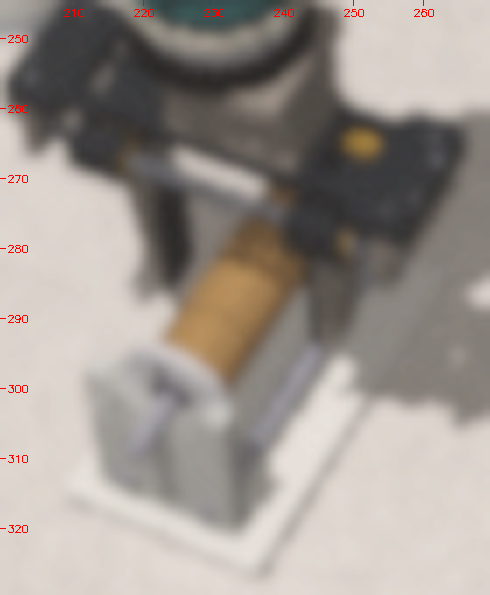

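Released, spindle in the notches. Retreat straight up.

Request:
{"fn": "move_arm", "kwargs": {
  "moves": [
    [[0,0,-0.05,0,0,0,-0.5],[0,0,-0.12,0,0,0,-0.5],[0,0,-0.25,0,0,0,-0.5],[0,0,-0.4,0,0,0,-0.5],[0,0,-0.6,0,0,0,-0.5],[0,0,-0.8,0,0,0,-0.5],[-0.3,0,-1.0,0,0,0,-0.5],[-0.5,0,-1.0,0,0,0,-0.5],[-0.7,0,-1.0,0,0,0,-0.5],[-0.7,0,-1.0,0,0,0,-0.5]]
  ]
}}

```text
time: 19.22
eef_pos: [0.4404, 0.1843, 0.2643]
tcp_rot: [3.134, -0.184, 0.001]
force: [0.1, 1.0, -0.1]
width: 0.069
```

Run:
```python
from h import *
T=cam("top");S=cam("side");print(sense()["eef_pos"],sense()["force"])
cv2.imwrite("pics/r0.png",S["img"]);cv2.imwrite("pics/r3.png",T["img"]);crop(T["img"],190,160,270,230,9,"pics/r1.png");crop(S["img"],200,245,270,330,7,"pics/r2.png")
```

```text
[0.4407 0.1845 0.2643] [1.9502 0.0346 0.3692]
```

View pics/r0.png

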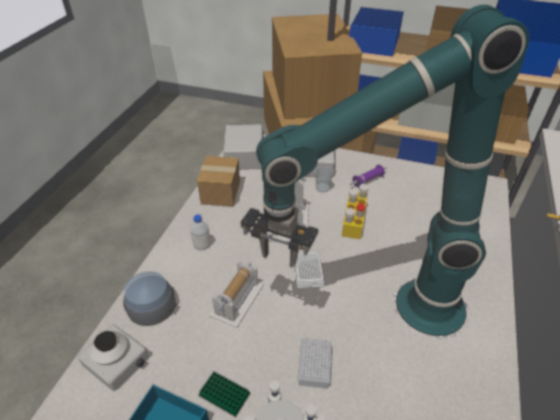

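View pics/r1.png

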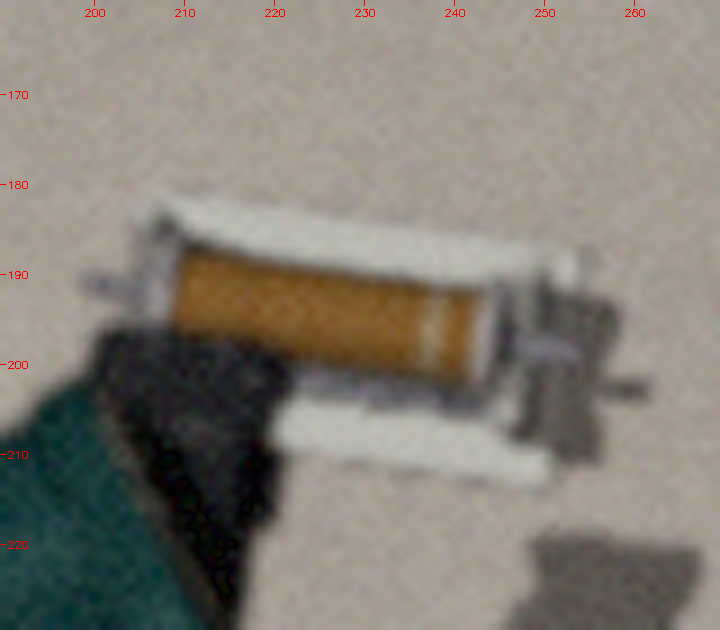

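View pics/r2.png

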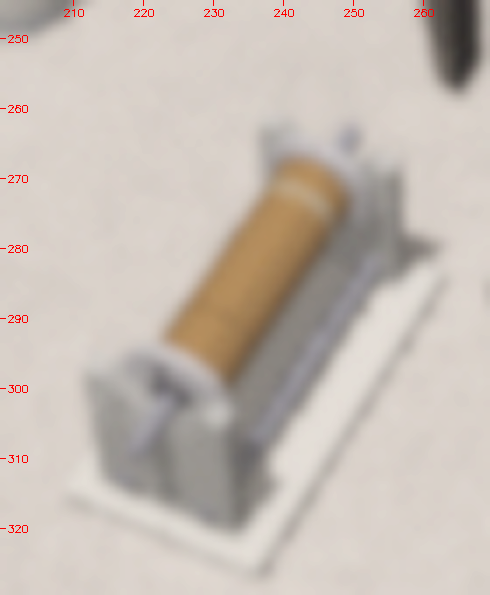

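View pics/r3.png

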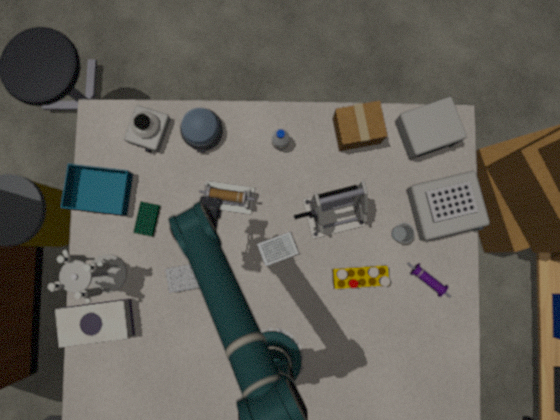

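Run:
```python
from h import *
a=np.radians(-6.9);ey=np.array([-np.sin(a),np.cos(a),0]);T=cam("top");S=cam("side")
for k in(.098,-.098):
    P=np.array([.5825,.1665,.075])+k*ey;print(proj(T,P),proj(S,P))
print(sense()["qvel"]);print(ctrl.close_job())
```

```text
[[199.2942 190.6553]] [[219.3351 309.8014]]
[[254.5183 198.1395]] [[250.4959 263.2698]]
[ 0.0073  0.0399  0.0185 -0.0241  0.0032 -0.004  -0.0005]
the job is handed in; nothing more can be done
None
```

The spindle is lying in both V-notches of the rest, released, and the cam lever is open at its stop. I handed the job in at about 19.4 s.

- **Lever:** I pinched the handle, swung it up to its stop and left it there. The side view afterwards put it at about 91° above level, a swing of roughly 1.92 rad.
- **Removal:** I gripped the core with the tool leaning 45°. The seat-to-exit moves were a rise of 8.1 mm, 15 mm forward over the lip, then down the 40° slots to 77 mm out and 45 mm down. The wrist force showed little more than the spindle's weight, about 4 N.
- **Placing:** I lowered it slowly until it touched. First contact was on one notch face, so I moved about 3 mm sideways and set it down. The force peaked at 14.5 N upward, and I then released and backed off.

**Last checks:** Both cameras show both journals in the notches and the flanges between the uprights. The journal ends sit within about 2 pixels of where a seated spindle should project. The bystanders and the purple look-alike look unmoved, and the gripper is clear of everything.

**What disagreed:**
- My lever arc was off by up to about 10 mm, which gave a sideways force of about 30 N on the handle for a moment.
- The handle pried the fingers open against the 8 N grip once the lever reached its stop.
- The rest's position came out about 2 to 3 mm off in x; the contact in the notches corrected it.

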